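# Clamp a foam core plug in the trimming jig

## Task

I need to trim a core plug: lift the lid of the black case right back until it rests on its stop, take out the pale yellow-green foam plug (leave the dark wooden one) and stand it on the jig board between the low wooden fence and the clamp's black rubber pad, its long side along the fence. Then pump the clamp's green trigger, never pushing the bar or the pad by hand, until the pad has driven the plug flat against the fence, and finish still holding the trigger pulled so that the soft pad stays squashed about half-way: the clamp has no lock, and foam squeezed with the pad squashed solid is crushed and spoilt. Disturb nothing else on the table.

Things in the scene. Friction and masses are not known exactly. Their poses are not given: they have to be found in the camera images.
- case: black case, fixed, 185 (x) x 270 (y) x 63 mm high; origin under its centre, x from its front (robot side) to its back, z up; latches already undone. Floor 4 mm thick, outer walls 40 mm high, partitions at y = -45 and +45 mm (front to back) 30 mm high. The two outer compartments, 86 mm wide (y), 163 mm long (x), centred at y = -89 and +89 mm, hold one plug each.
- case_lid (a joint): the case's lid, rad: 0 shut, 1.745 (100 deg) fully open on its stop, leaning back. It weighs about 0.2 kg; let go below about 1.3 rad it falls shut, beyond 1.4 rad it falls open onto its stop.
- lid_hinge (a point): middle of the lid's hinge line at the case's back edge: 90 mm behind the case's centre, 40 mm above the table. Axes are the case's and do not move with the lid: y is the hinge line.
- lid_knob_grip (a point): middle of the head of the round metal knob on the lid: head 26 mm in diameter, 15 mm high, its middle 31 mm above the lid's top face; stem below it 13 mm. With the lid shut it lies 154.6 mm in front of the hinge line and 52.7 mm above it (93 mm above the table); it turns with the lid. Pinched along the hinge line (y) it turns easily between the fingers.
- foam_plug_mid (a point): centre (half-way up) of the pale yellow-green foam core plug, loose, 90 (x) x 30 (y) x 50 mm high, 0.05 to 0.1 kg, with narrow saw kerfs across it. It stands upright on the floor of one of the case's outer compartments, long axis x along the case's x, near the compartment's middle; its top is 54 mm above the table there.
- wood_plug_mid (a point): centre of the dark wooden plug, same size and stance, in the other outer compartment: leave it there (within 30 mm of its place).
- jig: trimming jig, fixed; origin under the middle of its plywood board, 130 (x) x 270 (y) x 16 mm thick, z up; y is the clamping line. Wooden fence at the -y end: inner face at y = -105 mm, 120 mm long in x, top 38 mm above the table. Grey clamp head at y = 50 to 116 mm, 94 mm high, with a black fixed handle behind the trigger up to 163 mm. The steel push bar runs along y at x = 0.
- nest (a point): centre of the foam plug when it stands on the board at its place, flat against the fence and centred on the pad: (0, -90, 41) mm in the jig's frame; axes as the jig's. The plug's y axis lies along the jig's y, either way round. It may be set down up to 15 mm short of the fence (the pad pushes it home) and up to 25 mm off centre along the fence.
- pad_face (a point): centre of the front face of the black rubber pad, 42 (x) x 24 (z) mm, 32 mm above the table; axes as the jig's, it faces -y. Jaw plate and push bar behind it rise to 47 mm above the table.
- jaw (a joint): advance of the push bar with jaw plate and pad toward the fence, m, 0 to 0.062; starts at 0 to 0.012. Unsquashed, the pad's face is at jig y = -30 mm minus this, and meets a plug that stands against the fence at 0.045. Friction of 3 N keeps the bar where it is.
- pad (a joint): how far the soft rubber pad is squashed, m: 0 free, 0.012 solid; a spring of 2.5 N per mm.
- trigger (a joint): green trigger, rad: 0 released (a light spring, about 1.5 N at the grip, brings it back), 0.5 fully pulled: its top moves toward jig +y, to the handle. A pull drives the bar to the fence through a pawl, about 28 mm per rad after 0 to 5 mm (one tooth) of idle way; on the return the pawl clicks back over the teeth, so pulls add up. No lock: let back under load, the bar backs off and the pressure is lost.
- trigger_pivot (a point): the trigger's pivot, on the clamp head at jig (0, 70, 84) mm, axis along the jig's x; axes as the jig's. The head is screwed down, so the handle need not be held.
- trigger_grip (a point): point on the trigger's middle line 62 mm from its pivot, where to take it; moves with it. Trigger 18 mm wide (x), 11 mm thick, its end 82 mm from the pivot; released it leans 0.30 rad from vertical toward jig -y, fully pulled 0.20 rad toward +y. Pinch it across x from above (it turns between the fingers) or push its -y side. 20 N at the pad takes about 13 N here, along y.
- sanding_block: dark foam sanding block with an orange top face, 62 x 115 x 31 mm, lying behind the jig; origin under its middle. Bystander.
- spray_can: spray can, 67 mm in diameter, 205 mm high, behind the work; origin under its middle. Bystander.

How it is judged:
By the outcome, as a careful person would: the job done as asked, in the order asked, and still so for the second after the job is handed in, while the arm keeps its last pose, push and grip.
It also fails if it takes over 72 s, if anything falls off the work surface, if the arm or the gripper's body presses on something with over 40 N, if the wrist force passes 120 N, or if a joint passes its speed limit or range.

## Robot

A 6-joint arm with a two-finger parallel gripper is mounted at the origin on a cart in front of the work surface, level with it; the furniture and walls round the work are solid. World frame = base frame: x ahead of the robot, y to its left, z up, the work surface at z = 0. Lengths are in m, angles in degrees, forces in N, time in s.
With the tool pointing down it reaches from about 0.3 to 0.75 m from the base axis. Payload 8.5 kg.
Tool frame: the origin (TCP) lies midway between the tips of the shut fingers; the grasp point (between the pads) lies 19 mm behind it; y points along the fingers, x is the direction in which the jaws open and shut, and the axes are right-handed (so a half turn about y gives the same grasp; the last joint's range is limited). The gripper opens to 85 mm and grips with 20 to 120 N. Pads are 22 mm wide; open, the fingers measure 114 mm over their backs; the gripper's body (76 mm by 85 mm) begins 54 mm behind the grasp point. The pads swing forward as they close: fully open they stand 13 mm farther back than shut.
Start: joints at [59.112, 21.807, 74.336, -0, 83.858, -12.336], TCP at [0.175, 0.521, 0.231] pointing down, gripper open.
Joint ranges: [-178.18, 178.18], [-50.72, 133.34], [12.68, 142.11], [-81.47, 261.47], [9.98, 163.14], [-165.26, 165.26]. Speed limits (degrees/s): [136.94, 136.94, 180, 180, 180, 180].

## Interface

Orientations are given as a 3x3 rotation matrix whose columns are the frame's x, y, z axes.
In Python, from rig import env gives the robot as it stands.
- The arm moves only by the tool carry_out, never from a script. Its argument "plan" is a list of rows, each a list of 3 entries, a list of its own where there are three numbers: the shift along the tool's x, y, z in m, then the turn, a rotation vector about the tool's x, y, z in degrees, then the finger opening in m, from 0 to 0.0854. In form: [[[dx, dy, dz], [ax, ay, az], jaw], ...]. A call has 1 to 8 rows; each row shifts and turns the commanded pose from where the row before left it, along the tool's axes as they then stand; what a row does not reach is not made up. A row lasts 1/8 s, in which the tool goes at most 62.5 mm and 10.7 degrees, less where a joint would pass 70% of its speed; a pose out of reach is approached as far as the arm can. A call is refused whole if a number of a shift passes 0.0625 or a number of a turn 10.7, either way. A call with a gripper value outside its range is refused whole. The fingers move at their own pace and stop on an object; "force" is the grip in N (left out, the last holds). Time passes only in rows, so rows that do not move let the fingers close. It gives the time, the measured TCP pose, the force and the opening at its end, in the units of the state.
- env.observe(): the state, without advancing time (a new reading comes with each control period).
- env.get_image(name): name is "side" or "top" or "wrist"; returns a dict with "image" (384x512x3 uint8, red, green, blue), "vfov" (degrees; the focal length in pixels is half the picture's height over the tangent of half this angle, whatever the lens; pixels are square), "cx", "cy" (the principal point, pixels), "k1" (the pictures are not rectified: a ray, as slopes to the right and down, at radius r is drawn at 1 + k1 r^2 times it, then the intrinsics apply), "rvec" (rotation vector, rad) and "tvec" (3), from world to camera coordinates, as OpenCV has them; the wrist camera has in their place "tool_from_camera" (4x4, takes a point from camera to tool coordinates, whose origin is the TCP and whose axes are the tool frame's). Camera axes: x right, y down, z forward; pixel columns grow to the right and rows downward; lengths in m; the calibration is good to about 2 mm. A picture is of the moment at which its call begins: read the wrist's pose just before it. There is no depth.
- env.close_job(): hands the job in, once; it reports no verdict.
Trained networks look in a picture, given as the dict that the camera call returned (one of the last four; its "shot" number tells which), for a name from the list of things; names that differ only in an ending like _2 or _b are one class to them, and where a whole thing is asked for, a point or a joint stands for the part that bears it (a point fixed in the world has none). Each returns a list of dicts, best first, with "conf" (0 to 1); they miss things now and then, are a little off and sometimes report something else, mostly with a low value. They report only what shows in the picture. A call takes as long as a camera call.
- env.outline_of(target, picture): "mask" (384x512 bool, what is visible of it) and "pixel" ([row, column] in pixels, amid what is visible of it).
The state is a dict: "time_s": time; "q": joint angles; "qvel": joint speeds; "joint_efforts": joint torques, N m; "position": TCP position; "tool_rot": TCP orientation; "ft_force": force on the tool from outside, world axes, zero at the start; "wrist_torque": the same for the moment, N m; "grip_width": finger opening in m.
Only numpy, scipy, OpenCV 4.12 (cv2) and the standard library are available. Lean on these libraries where they do the work, as an engineer would, in place of code of your own. Each camera call takes 0.05 s, during which the arm holds its last target.

## Working session

There is one attempt and no reset: what is moved stays moved. The work goes in short steps, Python scripts to look and compute and a tool call to move; the robot and the scene stay as the last step left them, time stands still between calls to the robot, and variables do not carry over. Pictures are saved under pics/ and viewed, and the job is handed in when it is done.

Besides the shell and the picture viewer there is one more tool, called after "Call:" as a command line: name --argument value ..., lists and objects as JSON in quotes. carry_out: Moves the arm, as the interface text tells. Its arguments: {"type":"object","properties":{"plan":{"type":"array","items":{"type":"array"}},"force":{"type":"number"}},"required":["plan"]}

```bash
ls -la; mkdir -p pics
cat > h.py <<'E'
import numpy as np, cv2
from rig import env
def save(p,n,scale=1):
    im=cv2.cvtColor(p['image'],cv2.COLOR_RGB2BGR)
    if scale!=1: im=cv2.resize(im,None,fx=scale,fy=scale)
    cv2.imwrite('pics/'+n,im)
def cam(p,st=None):
    f=p['image'].shape[0]/2/np.tan(np.radians(p['vfov'])/2)
    if 'rvec' in p:
        R=cv2.Rodrigues(np.array(p['rvec'],float))[0]; t=np.array(p['tvec'],float)
    else:
        T=np.eye(4); T[:3,:3]=st['tool_rot']; T[:3,3]=st['position']
        M=np.linalg.inv(T@np.array(p['tool_from_camera'])); R=M[:3,:3]; t=M[:3,3]
    return f,p['cx'],p['cy'],p['k1'],R,t
def proj(p,X,st=None):
    f,cx,cy,k,R,t=cam(p,st); Y=np.atleast_2d(X)@R.T+t
    s=Y[:,:2]/Y[:,2:]; r2=(s**2).sum(1,keepdims=True); s=s*(1+k*r2)
    return s*f+[cx,cy]   # col,row
def ray(p,uv,st=None):
    f,cx,cy,k,R,t=cam(p,st); d=(np.atleast_2d(uv)-[cx,cy])/f; s=d.copy()
    for _ in range(30): s=d/(1+k*(s**2).sum(1,keepdims=True))
    D=np.c_[s,np.ones(len(s))]@R; return -R.T@t, D/np.linalg.norm(D,axis=1,keepdims=True)
def onz(p,uv,z,st=None):
    o,D=ray(p,uv,st); return o+D*((z-o[2])/D[:,2:])
E
python3 - <<'E'
from h import *
st=env.observe(); print({k:np.round(v,3) for k,v in st.items()})
for n in ['top','side','wrist']:
    p=env.get_image(n); save(p,n+'0.png',1.5)
    print(n,p['vfov'],p['k1'],cam(p,st)[5], -cam(p,st)[4].T@cam(p,st)[5])
E
```

```text
total 12
drwxr-xr-x  3 agent agent 4096 Dec  7 15:13 .
drwxr-xr-x 23 root  root  4096 Dec  7 15:13 ..
drwxr-xr-x  2 agent agent 4096 Dec  7 15:13 pics
{'time_s': np.float64(0.0), 'q': array([ 59.112,  21.842,  74.384,  -0.   ,  83.86 , -12.335]), 'qvel': array([ 0.159, -0.08 ,  0.048,  0.02 , -0.064, -0.05 ]), 'joint_efforts': array([-0.0000e+00, -4.4846e+01, -2.3127e+01, -0.0000e+00,  5.0000e-03,
       -0.0000e+00]), 'position': array([0.175, 0.521, 0.231]), 'tool_rot': array([[ 0.318, -0.001, -0.948],
       [ 0.948, -0.001,  0.318],
       [-0.001, -1.   ,  0.   ]]), 'ft_force': array([-0.188,  0.007,  0.234]), 'wrist_torque': array([ 0.015, -0.013,  0.003]), 'grip_width': np.float64(0.085)}
top 53.77090525066219 -0.08902494897401395 [0.01321229 0.56729249 1.08189953] [ 0.41502365 -0.01010959  1.14898003]
side 51.925022483842504 -0.11784274212522013 [-0.45605091  0.25980802  0.69743977] [ 0.13813002 -0.63078835  0.5873083 ]
wrist 65.07679542422072 -0.03855192479042188 [-0.54798068 -0.03841374  0.38110335] [0.10114044 0.54523068 0.37348671]
```

View pics/top0.png

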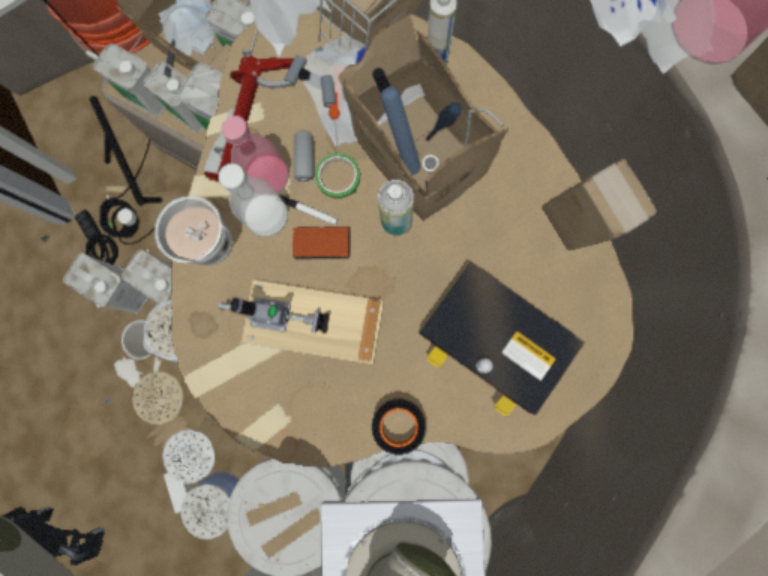

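View pics/side0.png

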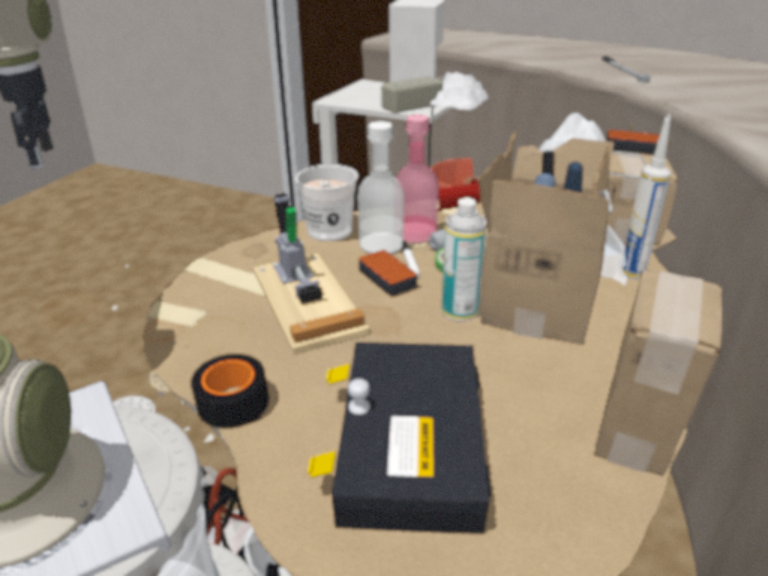

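View pics/wrist0.png

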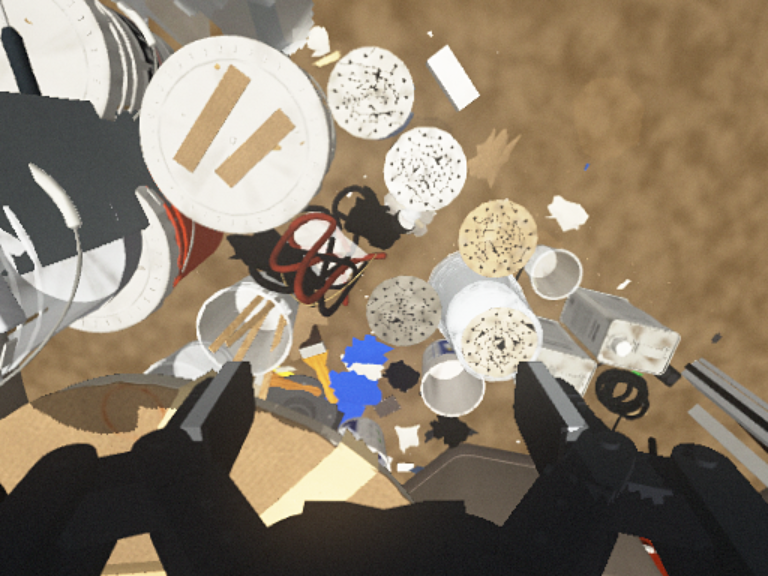

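Run:
```python
from h import *
import pickle
st=env.observe(); out={}
for n in ['top','side']:
    p=env.get_image(n); im=cv2.cvtColor(p['image'],cv2.COLOR_RGB2BGR); out[n]=dict(p=p)
    for t,c in [('case',(0,0,255)),('case_lid',(255,0,0)),('jig',(0,255,0)),('lid_knob_grip',(255,255,0)),('trigger_grip',(0,255,255)),('pad_face',(255,0,255)),('sanding_block',(0,128,255)),('spray_can',(255,255,255))]:
        r=env.outline_of(t,p)
        for q in r[:2]: print(n,t,round(q['conf'],2),np.round(q['pixel'],1),q['mask'].sum())
        if r:
            out[n][t]=r[0]['mask']
            cs,_=cv2.findContours(r[0]['mask'].astype(np.uint8),0,2); cv2.drawContours(im,cs,-1,c,1)
    cv2.imwrite(f'pics/m_{n}.png',cv2.resize(im,None,fx=1.5,fy=1.5))
pickle.dump(out,open('m0.pkl','wb'))
```

```text
top case 0.91 [223.4 334. ] 5757
top case 0.55 [215.6 206.5] 3984
top case_lid 0.71 [225.6 334.9] 5804
top jig 0.8 [209.8 207.7] 3877
top jig 0.36 [231.3 331. ] 5902
top lid_knob_grip 0.75 [226.1 332.1] 5771
top lid_knob_grip 0.64 [213.5 212.1] 202
top pad_face 0.51 [226.3 335. ] 5875
top sanding_block 0.86 [162.3 214.4] 787
top spray_can 0.79 [139.9 263.1] 759
top spray_can 0.48 [226.9 333.3] 5823
side case 0.59 [297.5 272.3] 12368
side case 0.29 [289.8 271.9] 10678
side case_lid 0.73 [289.2 271.6] 10824
side jig 0.64 [198.6 200. ] 3863
side lid_knob_grip 0.74 [287.2 272.5] 10592
side trigger_grip 0.43 [146.7 193.7] 176
side trigger_grip 0.21 [195.8 207.1] 156
side pad_face 0.57 [195.8 208.6] 150
side pad_face 0.55 [178.4 255.4] 727
side sanding_block 0.56 [179.4 253.6] 769
side spray_can 0.87 [174.8 307.4] 2088
```

View pics/m_top.png

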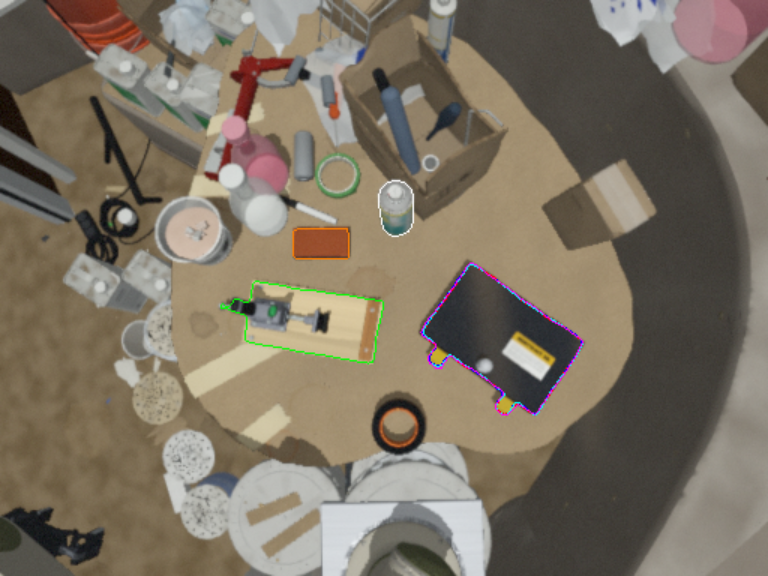

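View pics/m_side.png

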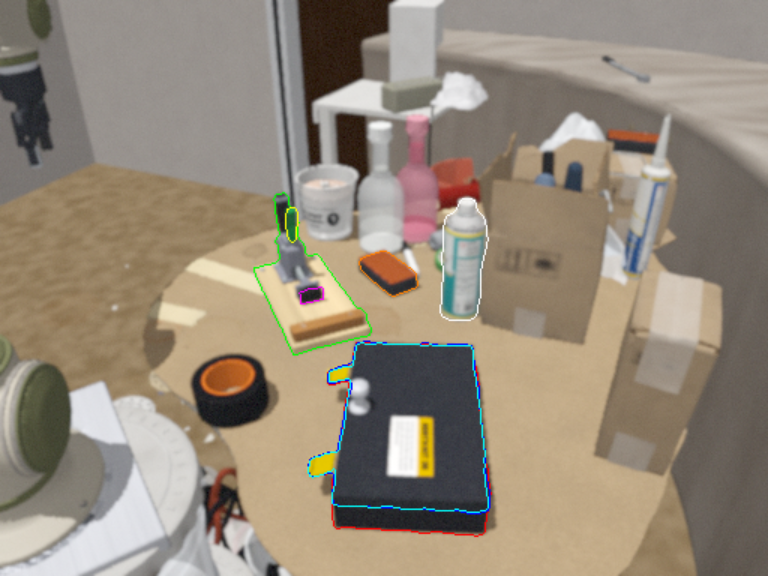

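```bash
cat > fit.py <<'E'
from h import *
import pickle
from scipy.optimize import minimize
def box(x0,x1,y0,y1,z0,z1): return np.array([[x,y,z] for x in(x0,x1) for y in(y0,y1) for z in(z0,z1)])
def W(par,P): c,s=np.cos(par[2]),np.sin(par[2]); return P@np.array([[c,s,0],[-s,c,0],[0,0,1]])+[par[0],par[1],0]
def render(p,boxes,par,S=4):
    m=np.zeros((384*S,512*S),np.uint8)
    for b in boxes:
        h=cv2.convexHull(proj(p,W(par,b)).astype(np.float32)*S+S/2)
        cv2.fillConvexPoly(m,h.astype(np.int32),1)
    return cv2.resize(m.astype(np.float32),(512,384),interpolation=cv2.INTER_AREA)
def fit(views,boxes,p0):
    def cost(par):
        c=0
        for p,m in views:
            r=render(p,boxes,par); c+=np.abs(r-m).sum()/m.sum()
        return c
    best=None
    r=minimize(cost,p0,method='Nelder-Mead',options=dict(initial_simplex=np.array(p0)+np.array([[0,0,0],[.02,0,0],[0,.02,0],[0,0,.1]]),xatol=1e-4,fatol=1e-4))
    return r.x,r.fun
E
python3 - <<'E'
from fit import *
o=pickle.load(open('m0.pkl','rb'))
t,s=o['top']['p'],o['side']['p']
c=[box(-.0925,.0925,-.135,.135,0,.063)]
j=[box(-.065,.065,-.135,.135,0,.016)]
print('guess', onz(t,[334,224],.06), onz(t,[208,212],.016))
for v in (['top'],['side'],['top','side']):
    x,f=fit([(o[n]['p'],o[n]['case'].astype(float)) for n in v],c,[*onz(t,[334,224],.06)[0,:2],-0.5]); print('case',v,np.round(x,4),f)
jb=[box(-.065,.065,-.135,.135,0,.016),box(-.06,.06,-.135,-.105,.016,.038),box(-.02,.02,.05,.116,.0,.094)]
for v in (['top'],['side'],['top','side']):
    x,f=fit([(o[n]['p'],o[n]['jig'].astype(float)) for n in v],jb,[*onz(t,[208,212],.016)[0,:2],-0.1]); print('jig',v,np.round(x,4),f)
E
```

```text
guess [[ 0.46664722 -0.20273614  0.06      ]] [[0.51492013 0.16630715 0.016     ]]
case ['top'] [ 0.4587 -0.2009 -0.6527] 0.11354655202362342
case ['side'] [ 0.461  -0.201  -0.6562] 0.09481120633893919
case ['top', 'side'] [ 0.4602 -0.2012 -0.6545] 0.21043771558911015
jig ['top'] [ 0.5088  0.1674 -0.1888] 0.06411207118906372
jig ['side'] [ 0.511   0.168  -0.1774] 0.10697644317887652
jig ['top', 'side'] [ 0.5102  0.1671 -0.1852] 0.17723471209001146
```

```bash
cat > draw.py <<'E'
from fit import *
def edges(im,p,par,b,c,st=None):
    # b from box(): 8 corners indices xyz bits
    P=W(par,b); uv=proj(p,P,st)*1.5
    for i in range(8):
        for k in (1,2,4):
            j=i^k
            if j>i: cv2.line(im,tuple(int(a) for a in uv[i]),tuple(int(a) for a in uv[j]),c,1,cv2.LINE_AA)
def dots(im,p,P,c=(0,0,255),st=None):
    for a in proj(p,P,st)*1.5: cv2.circle(im,tuple(int(v) for v in a),3,c,1)
def big(p): return cv2.resize(cv2.cvtColor(p['image'],cv2.COLOR_RGB2BGR),None,fx=1.5,fy=1.5)
E
python3 - <<'E'
from draw import *
o=pickle.load(open('m0.pkl','rb'))
case=[.4602,-.2012,-.6545]; 
c=[box(-.0925,.0925,-.135,.135,0,.063)]
vs=[]
for n in ('top','side'):
    p=o[n]['p']; im=p['image'].astype(int); yel=(im[...,0]>im[...,2]*1.6)
    m=o[n]['case'].astype(np.uint8); lat=cv2.dilate((m*yel).astype(np.uint8),np.ones((3,3)))
    # drop only latches: yellow outside model shrunk
    inn=render(p,[box(-.088,.08,-.13,.13,0.0,.063)],case)>.5
    m=m*(1-(lat*(~inn))); vs.append((p,m.astype(float)))
for k in ([0],[1],[0,1]):
    x,f=fit([vs[i] for i in k],c,case); print(k,np.round(x,4),f)
case=x; jig=[.5102,.1671,-.1852]
for n in ('top','side'):
    p=o[n]['p']; im=big(p)
    edges(im,p,case,c[0],(0,0,255)); 
    for b in [box(-.065,.065,-.135,.135,0,.016),box(-.06,.06,-.135,-.105,.016,.038)]: edges(im,p,jig,b,(0,255,0))
    dots(im,p,W(case,np.array([[-.0646,0,.093]])),(255,0,0))
    d=.62*0+.062; 
    dots(im,p,W(jig,np.array([[0,.070,.084],[0,.07-.062*np.sin(.3),.084+.062*np.cos(.3)],[0,-.03,.032],[0,-.042,.032]])),(255,0,0))
    cv2.imwrite(f'pics/f_{n}.png',im)
    x0,y0=(400,200) if n=='top' else (220,200)
E
```

```text
[0] [ 0.4608 -0.202  -0.6413] 0.10062199036918137
[1] [ 0.4628 -0.2017 -0.6615] 0.08200666611460748
[0, 1] [ 0.4621 -0.202  -0.645 ] 0.18619851826606984
```

View pics/f_top.png

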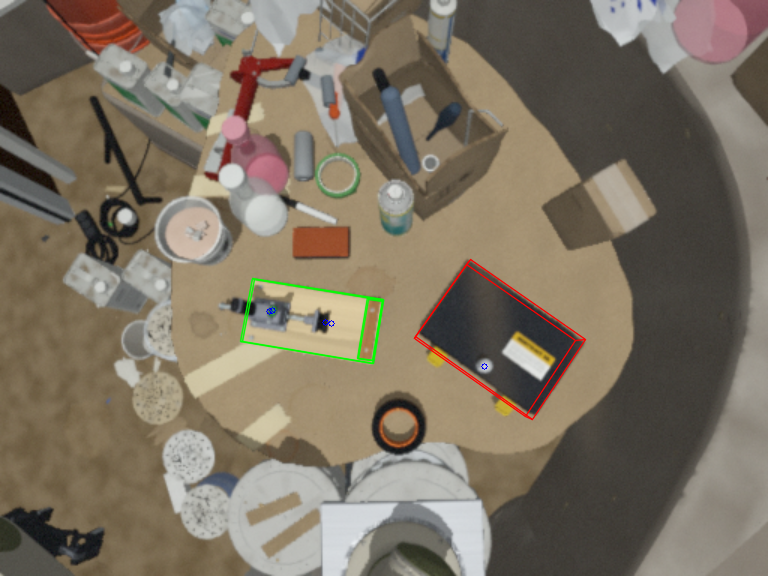

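View pics/f_side.png

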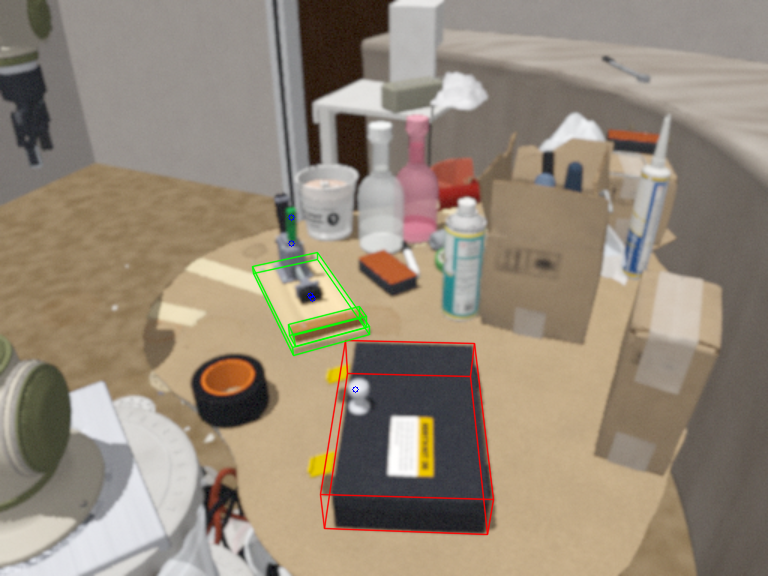

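```bash
cat > g.py <<'E'
from draw import *
from scipy.spatial.transform import Rotation as Ro
def tri(obs):
    A=np.zeros((3,3));b=np.zeros(3)
    for p,uv,st in obs:
        o,D=ray(p,uv,st); M=np.eye(3)-np.outer(D[0],D[0]); A+=M;b+=M@o
    return np.linalg.solve(A,b)
def delta(st,pos,yawdeg,pitch=None):
    "tool-frame shift/rotvec to a tool-down pose with tool x at yaw"
    a=np.radians(yawdeg); X=np.array([np.cos(a),np.sin(a),0]);Y=np.array([0,0,-1.]);R=np.c_[X,Y,np.cross(X,Y)]
    R0=np.array(st['tool_rot']); return R0.T@(np.array(pos)-st['position']), np.degrees(Ro.from_matrix(R0.T@R).as_rotvec())
E
python3 - <<'E'
from g import *
o=pickle.load(open('m0.pkl','rb')); st=env.observe()
t,s=o['top']['p'],o['side']['p']
print(t['image'][240:248,318:328].mean(2).astype(int)); 
print(s['image'][250:264,232:246].mean(2).astype(int))
case=[.4621,-.202,-.645]
print('tri',tri([(t,[484/1.5,365/1.5],st),(s,[359/1.5,386/1.5],st)]), 'model',W(case,np.array([[-.0646,0,.093]])))
print(delta(st,[.41,-.163,.2],90-37))
E
```

```text
[[ 65  89 117 144 158 168 168 156 130  91]
 [ 87 113 144 170 177 183 185 182 165 133]
 [112 129 159 181 188 198 200 192 180 153]
 [133 140 169 187 198 204 205 201 189 165]
 [132 147 173 188 201 208 207 202 192 169]
 [136 171 182 191 198 205 205 198 190 163]
 [121 168 185 189 196 197 195 192 177 136]
 [ 85 125 155 166 175 182 173 159 138  91]]
[[133 113  81  60  62  65  58  62  65  63  63  64  59  59]
 [129 102  77  67  76  88  92  91  88  84  78  60  57  60]
 [127 102  89 104 127 142 151 149 147 132 112  89  64  64]
 [131 118 130 161 180 193 199 197 195 187 164 137 110  72]
 [149 152 178 200 215 221 222 221 221 213 202 180 153 105]
 [166 185 211 224 227 230 230 228 227 222 215 203 180 128]
 [178 206 223 230 233 232 233 230 228 225 219 212 190 147]
 [189 215 230 235 237 238 237 235 230 225 221 212 192 155]
 [183 212 228 236 241 243 242 238 233 226 221 210 189 148]
 [171 203 222 232 239 242 243 239 232 224 217 201 176 137]
 [157 192 210 221 230 233 234 231 222 214 202 184 161 129]
 [140 177 195 206 210 214 217 215 206 196 185 168 148 117]
 [115 152 179 190 195 194 195 195 188 181 169 155 133 104]
 [ 88 125 152 171 179 179 178 176 171 165 157 139 114  88]]
tri [ 0.41370277 -0.16303029  0.09606443] model [[ 0.41047816 -0.16316258  0.093     ]]
(array([-0.57405821,  0.03132437, -0.44057289]), array([ 2.12048817e-05,  1.84483425e+01, -1.67845617e-03]))
```

Call:
carry_out --plan '[[[-0.045,0.002,-0.035],[0,0,0],0.06],[[-0.045,0.002,-0.035],[0,0,0],0.06],[[-0.045,0.002,-0.035],[0,0,0],0.06],[[-0.045,0.002,-0.035],[0,0,0],0.06],[[-0.045,0.002,-0.035],[0,0,0],0.06],[[-0.045,0.002,-0.035],[0,0,0],0.06],[[-0.045,0.002,-0.035],[0,0,0],0.06],[[-0.045,0.002,-0.035],[0,0,0],0.06]]' --force 40

```text
time_s: 2.05
position: [0.3262, 0.0893, 0.2156]
tool_rot: [[0.318, 0.001, -0.948], [0.948, -0.0, 0.318], [0.0, -1.0, -0.001]]
ft_force: [1.8, 0.4, 0.5]
grip_width: 0.0599
```

Run:
```python
from g import *
st=env.observe(); print(st['time_s'],st['q'],st['position']); d,r=delta(st,[.41,-.163,.2],90-37); print(d,r)
```

```text
2.05 [-5.03289213e+00  7.42913368e-01  1.04953450e+02  6.23197025e-03
  7.42321501e+01 -7.64854251e+01] [0.32622564 0.08925207 0.21559083]
[-0.21250385  0.01569702 -0.15964974] [ 0.06388591 18.45084078  0.0333099 ]
```

Call:
carry_out --plan '[[[0,0,0],[0,9.2,0],0.06],[[0,0,0],[0,9.2,0],0.06],[[-0.025,0.0026,-0.0365],[0,0,0],0.06],[[-0.025,0.0026,-0.0365],[0,0,0],0.06],[[-0.025,0.0026,-0.0365],[0,0,0],0.06],[[-0.025,0.0026,-0.0365],[0,0,0],0.06],[[-0.025,0.0026,-0.0365],[0,0,0],0.06],[[-0.025,0.0026,-0.0365],[0,0,0],0.06]]'

```text
time_s: 3.05
position: [0.4111, -0.162, 0.1998]
tool_rot: [[0.601, 0.0, -0.799], [0.799, -0.0, 0.601], [0.0, -1.0, -0.0]]
ft_force: [-0.3, 0.4, 0.5]
grip_width: 0.0597
```

Run:
```python
from g import *
st=env.observe(); p=env.get_image('wrist'); print(st['position']); 
im=big(p)
for m,c in [([.4621,-.202,-.645],(0,0,255)),([.464,-.202,-.6528],(255,0,0))]:
    dots(im,p,W(m,np.array([[-.0646,0,.093]])),c,st)
    edges(im,p,m,box(-.0925,.0925,-.135,.135,0,.063),c,st)
cv2.imwrite('pics/w1.png',im)
d,r=delta(st,[.412,-.163,.2],90-37); print(d,r)
```

```text
[ 0.41105095 -0.16204995  0.199761  ]
[-0.00018823 -0.00023843 -0.00132971] [0.02536364 0.02832253 0.00586372]
```

View pics/w1.png

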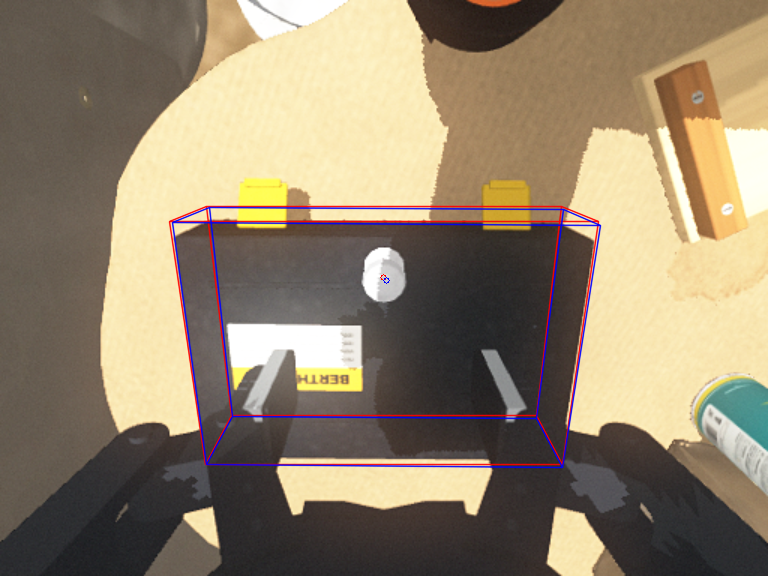

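Call:
carry_out --plan '[[[0,0.04,-0.0013],[0,0,0],0.055],[[0,0.04,0],[0,0,0],0.055],[[0,0.03,0],[0,0,0],0.055],[[0,0.0175,0],[0,0,0],0.055],[[0,0,0],[0,0,0],0.015],[[0,0,0],[0,0,0],0.015],[[0,0,0],[0,0,0],0.015],[[0,0,0],[0,0,0],0.015]]' --force 40

```text
time_s: 4.1
position: [0.4114, -0.1623, 0.0731]
tool_rot: [[0.601, -0.0, -0.799], [0.799, -0.002, 0.601], [-0.002, -1.0, -0.001]]
ft_force: [-6.0, -7.0, -1.6]
grip_width: 0.0228
```

Run:
```python
from g import *
st=env.observe(); p=env.get_image('wrist'); print(st['position'],st['grip_width'],st['ft_force']); save(p,'w2.png',1.5)
p=env.get_image('side'); save(p,'s2.png',1.5)
```

```text
[ 0.41140679 -0.16226315  0.07313035] 0.022792705412178347 [-5.98991982 -7.04282264 -1.57775677]
```

View pics/w2.png

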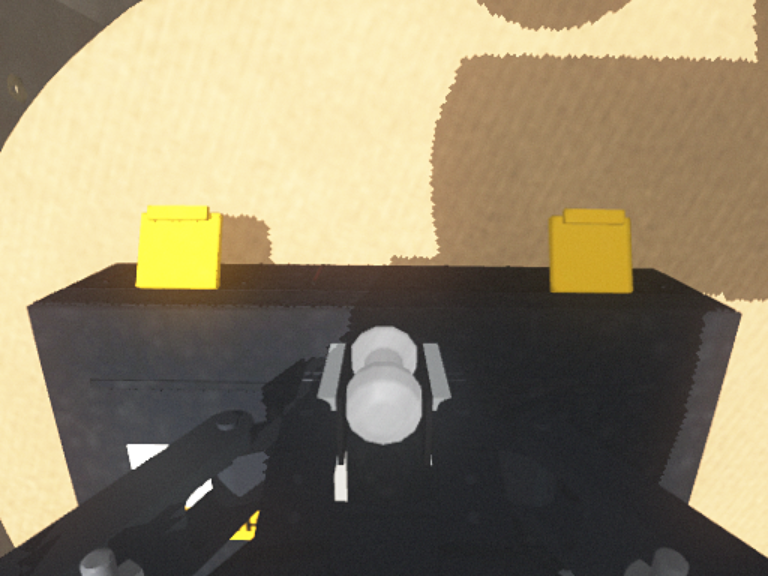

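Run:
```python
from g import *
st=env.observe(); p=env.get_image('wrist'); print(np.round(p['tool_from_camera'],3))
T=np.eye(4);T[:3,:3]=st['tool_rot'];T[:3,3]=st['position']
L=np.array([[0,0,0],[0,-.019,0],[.011,0,0],[-.011,0,0],[.011,-.019,.011],[-.011,-.019,-.011],[.011,-.019,-.011],[-.011,-.019,.011]])
P=L@T[:3,:3].T+T[:3,3]; print(np.round(proj(p,P,st)*1.5))
print('grasp world',P[1])
for z in (.0855,.093,.1005): print(z,onz(p,[384/1.5,405/1.5],z,st))
K=np.array([[.411,-.163,.093],[.411,-.163,.1005],[.411,-.163,.0855]]); print(proj(p,K,st)*1.5)
print(st['grip_width'],st['ft_force'],st['time_s'])
```

```text
[[ 1.     0.    -0.002 -0.001]
 [ 0.002 -0.301  0.954 -0.143]
 [-0.    -0.954 -0.301  0.077]
 [ 0.     0.     0.     1.   ]]
[[387. 367.]
 [387. 396.]
 [418. 367.]
 [356. 367.]
 [423. 365.]
 [353. 426.]
 [421. 426.]
 [351. 365.]]
grasp world [ 0.41142269 -0.16223354  0.09213826]
0.0855 [[ 0.41681636 -0.1676184   0.0855    ]]
0.093 [[ 0.41291831 -0.16466376  0.093     ]]
0.1005 [[ 0.40902027 -0.16170911  0.1005    ]]
[[384.57080826 397.98429521]
 [384.52943156 411.87676575]
 [384.6081553  385.41475196]]
0.02288649527110525 [-6.26070059 -6.75624804 -1.0812007 ] 4.2
```

View pics/s2.png

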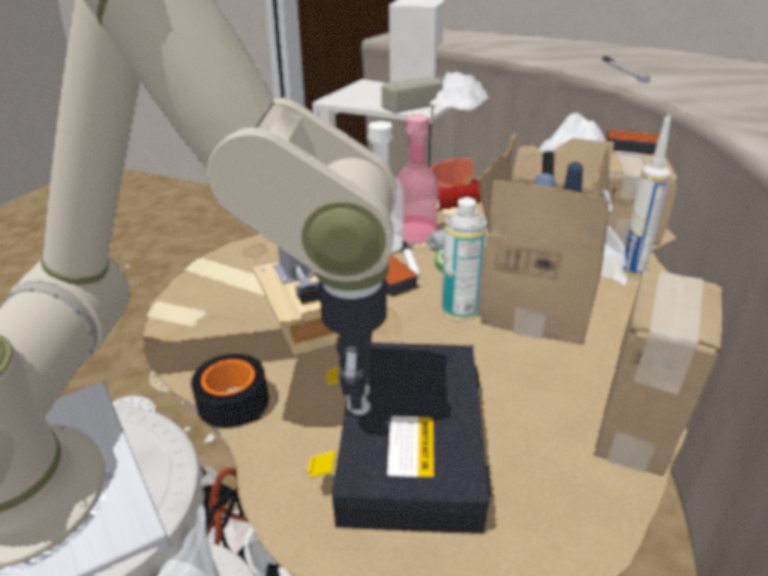

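Run:
```python
import numpy as np
r=np.hypot(.1546,.0527);a=np.degrees(np.arctan2(.0527,.1546));print(r,a)
th=np.array([0,3]+list(range(9,98,6))+[97]);ph=np.radians(th+a)
z=np.round(r*np.cos(ph),4);y=np.round(-r*np.sin(ph),4)
for i in range(1,len(th)): print(th[i],[round(y[i]-y[i-1],4),round(z[i]-z[i-1],4)])
```

```text
0.16333539114349957 18.823200824664497
3 [np.float64(-0.008), np.float64(-0.003)]
9 [np.float64(-0.0155), np.float64(-0.0071)]
15 [np.float64(-0.0147), np.float64(-0.0088)]
21 [np.float64(-0.0137), np.float64(-0.0103)]
27 [np.float64(-0.0125), np.float64(-0.0116)]
33 [np.float64(-0.0113), np.float64(-0.0128)]
39 [np.float64(-0.0098), np.float64(-0.014)]
45 [np.float64(-0.0084), np.float64(-0.0149)]
51 [np.float64(-0.0067), np.float64(-0.0158)]
57 [np.float64(-0.0051), np.float64(-0.0163)]
63 [np.float64(-0.0033), np.float64(-0.0168)]
69 [np.float64(-0.0015), np.float64(-0.017)]
75 [np.float64(0.0002), np.float64(-0.0171)]
81 [np.float64(0.0021), np.float64(-0.017)]
87 [np.float64(0.0038), np.float64(-0.0166)]
93 [np.float64(0.0055), np.float64(-0.0162)]
97 [np.float64(0.0046), np.float64(-0.0104)]
```

Call:
carry_out --plan '[[[-0.001,-0.008,-0.003],[0,0,0],0.015],[[0,-0.0155,-0.0071],[0,0,0],0.015],[[0,-0.0147,-0.0088],[0,0,0],0.015],[[0,-0.0137,-0.0103],[0,0,0],0.015]]' --force 40

```text
time_s: 4.75
position: [0.4349, -0.1803, 0.1256]
tool_rot: [[0.601, 0.001, -0.799], [0.799, -0.002, 0.601], [-0.001, -1.0, -0.002]]
ft_force: [2.6, -6.6, -7.7]
grip_width: 0.0227
```

Run:
```python
from g import *
st=env.observe(); print(st['position'],st['grip_width'],st['ft_force'],st['wrist_torque'])
p=env.get_image('side'); save(p,'s3.png',1.5)
```

```text
[ 0.4348688  -0.18033863  0.12556066] 0.022730615883578765 [ 2.55562709 -6.58887609 -7.74023709] [-9.31928774e-01 -2.76819568e-01 -1.12077835e-04]
```

View pics/s3.png

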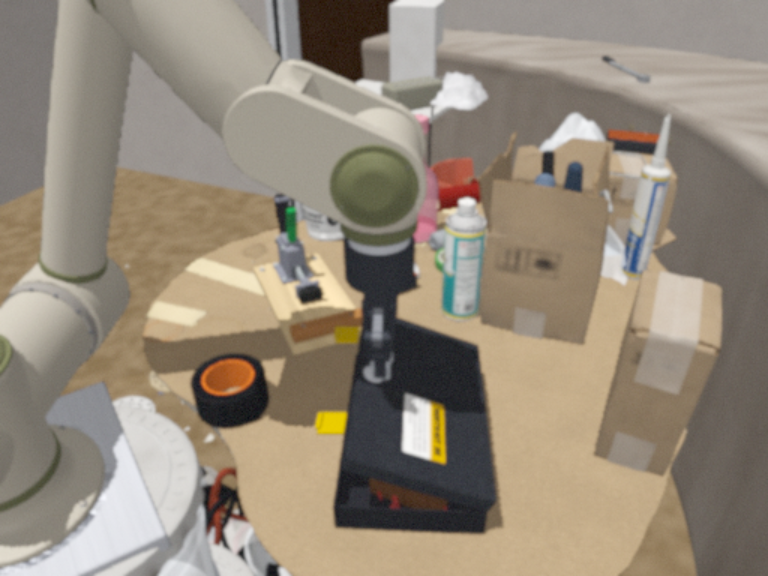

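Lid is rising with the knob (knob at about 377,365), held. Continue the arc.

Call:
carry_out --plan '[[[0,-0.0125,-0.0116],[0,0,0],0.015],[[0,-0.0113,-0.0128],[0,0,0],0.015],[[0,-0.0098,-0.014],[0,0,0],0.015],[[0,-0.0084,-0.0149],[0,0,0],0.015],[[0,-0.0067,-0.0158],[0,0,0],0.015],[[0,-0.0051,-0.0163],[0,0,0],0.015],[[0,-0.0033,-0.0168],[0,0,0],0.015],[[0,-0.0015,-0.017],[0,0,0],0.015]]'

```text
time_s: 5.8
position: [0.5291, -0.2525, 0.1836]
tool_rot: [[0.602, -0.002, -0.799], [0.799, -0.002, 0.602], [-0.003, -1.0, 0.0]]
ft_force: [-5.7, -6.2, -3.4]
grip_width: 0.0228
```

Run:
```python
from g import *
st=env.observe(); print(st['q'],st['position'],st['grip_width'],st['ft_force'],st['wrist_torque'])
p=env.get_image('side'); save(p,'s4.png',1.5)
```

```text
[-37.00528096  27.54685068  72.96014312  -0.16425519  79.50400281
 -89.98681755] [ 0.52905395 -0.25251997  0.1835683 ] 0.022797467754561145 [-5.68037341 -6.22799465 -3.44503736] [-0.92694536  0.99274245 -0.0093355 ]
```

View pics/s4.png

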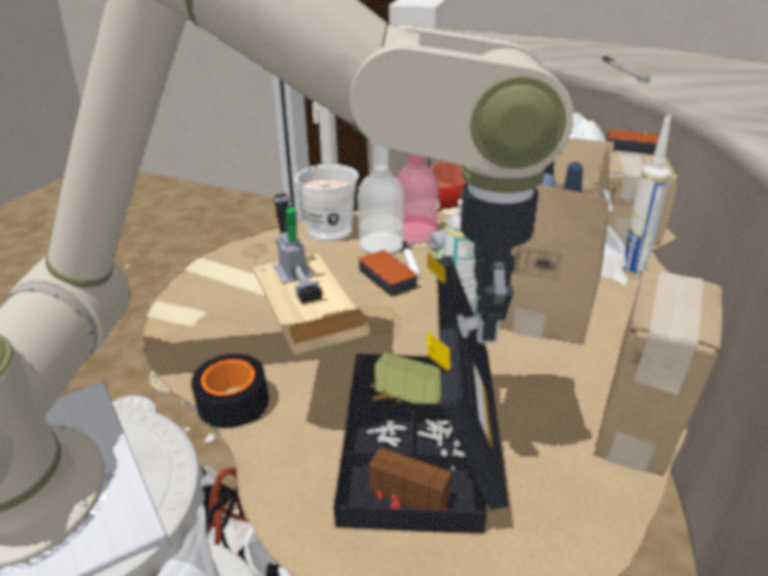

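Run:
```python
from g import *
o=pickle.load(open('m0.pkl','rb')); t=o['top']['p']
for z in (0,.15,.2): print(z,np.round(onz(t,np.array([[425,215],[505,130],[545,205],[578,250],[655,210]])/1.5,z)[:,:2],3).tolist())
print(W([.463,-.202,-.65],np.array([[.09+.0685,0,.18],[0,.089,.03]])))
```

```text
0 [[0.725, -0.068], [0.908, -0.246], [0.74, -0.32], [0.642, -0.383], [0.725, -0.556]]
0.15 [[0.684, -0.06], [0.844, -0.215], [0.698, -0.28], [0.613, -0.334], [0.684, -0.485]]
0.2 [[0.671, -0.058], [0.822, -0.205], [0.684, -0.266], [0.603, -0.318], [0.671, -0.461]]
[[ 0.58917928 -0.29792205  0.18      ]
 [ 0.51686159 -0.13114854  0.03      ]]
```

Run:
```python
from g import *
o=pickle.load(open('m0.pkl','rb')); s=o['side']['p']
for uv in ([598,455],[655,472],[685,440]): 
    b=onz(s,np.array([uv])/1.5,0)[0]; print(uv,np.round(b,3),[ (z,np.round(proj(s,b+[0,0,z])*1.5)[0].tolist()) for z in (.15,.2,.25,.3)])
```

```text
[598, 455] [ 0.65  -0.362  0.   ] [(0.15, [624.0, 366.0]), (0.2, [634.0, 331.0]), (0.25, [644.0, 293.0]), (0.3, [655.0, 252.0])]
[655, 472] [ 0.687 -0.424  0.   ] [(0.15, [689.0, 383.0]), (0.2, [702.0, 348.0]), (0.25, [715.0, 309.0]), (0.3, [730.0, 267.0])]
[685, 440] [ 0.767 -0.416  0.   ] [(0.15, [719.0, 353.0]), (0.2, [732.0, 319.0]), (0.25, [746.0, 282.0]), (0.3, [759.0, 242.0])]
```

Call:
carry_out --plan '[[[0,0.0002,-0.0171],[0,0,0],0.015],[[0,0.0021,-0.017],[0,0,0],0.015],[[0,0.0038,-0.0166],[0,0,0],0.015],[[0,0.0055,-0.0162],[0,0,0],0.015],[[0,0.0035,-0.008],[0,0,0],0.015],[[0,0,0],[0,0,0],0.015]]'

```text
time_s: 6.6
position: [0.5889, -0.2985, 0.1685]
tool_rot: [[0.602, -0.001, -0.798], [0.798, -0.004, 0.602], [-0.003, -1.0, -0.001]]
ft_force: [-5.9, -8.2, 1.0]
grip_width: 0.0226
```

Run:
```python
from g import *
st=env.observe(); print(st['q'],st['position'],st['grip_width'],st['ft_force'],st['wrist_torque'])
p=env.get_image('side'); save(p,'s5.png',1.5)
```

```text
[-37.04898311  35.54535426  60.80426318  -0.1947391   83.56939341
 -89.99034441] [ 0.58893819 -0.2984555   0.16845126] 0.022569752338967436 [-5.88990852 -8.19987487  1.04513764] [-1.16956298  0.9866359  -0.01208174]
```

View pics/s5.png

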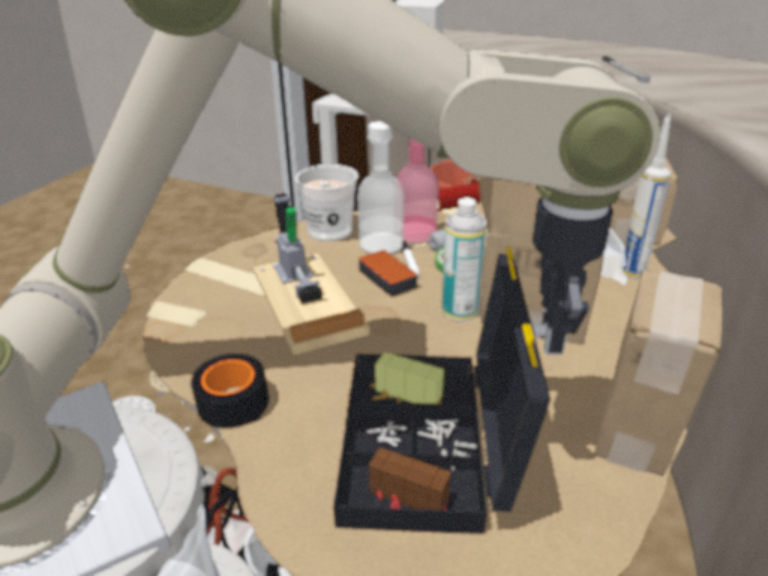

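Call:
carry_out --plan '[[[0,0,0],[0,0,0],0.055],[[0,0,0],[0,0,0],0.055],[[0,0,0],[0,0,0],0.055],[[0,-0.04,0],[0,0,0],0.055],[[0,-0.045,0],[0,0,0],0.055],[[0,-0.045,0.01],[0,0,0],0.055],[[0,-0.01,0.045],[0,0,0],0.045],[[0,0,0.055],[0,0,0],0.045]]'

```text
time_s: 7.65
position: [0.5011, -0.2296, 0.3083]
tool_rot: [[0.601, 0.002, -0.799], [0.799, -0.001, 0.601], [0.0, -1.0, -0.002]]
ft_force: [-0.3, -0.4, 1.3]
grip_width: 0.0447
```

Run:
```python
from g import *
st=env.observe(); print(st['q'],st['position'],st['grip_width'],st['ft_force'],st['wrist_torque'])
for n in ('side','top'):
    p=env.get_image(n)
    im=big(p)
    for t in ('foam_plug_mid','wood_plug_mid'):
        for r in env.outline_of(t,p)[:1]:
            print(n,t,r['conf'],r['pixel'],r['mask'].sum())
            cs,_=cv2.findContours(cv2.resize(r['mask'].astype(np.uint8),None,fx=1.5,fy=1.5),0,2); cv2.drawContours(im,cs,-1,(0,0,255),1)
    cv2.imwrite(f'pics/{n}6.png',im)
```

```text
[-3.69298308e+01  1.94952777e+01  6.52716435e+01  1.20170382e-02
  9.51050300e+01 -8.99868012e+01] [ 0.50113526 -0.22961347  0.30833308] 0.04467807506828118 [-0.32205537 -0.43225908  1.32628321] [-0.02424355  0.02955063  0.01338391]
side foam_plug_mid 0.55 [251.0, 269.0] 1142
side wood_plug_mid 0.83 [320.8, 275.8] 1612
top foam_plug_mid 0.65 [208.6, 305.4] 350
```

View pics/side6.png

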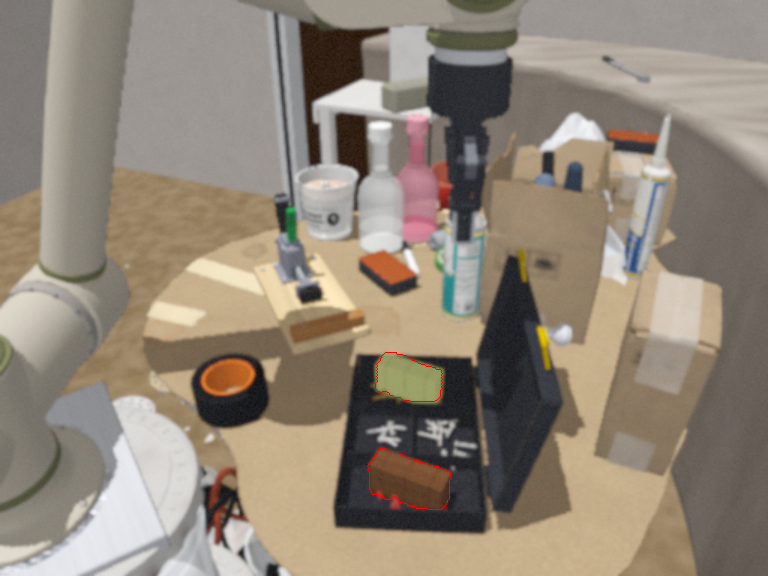

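View pics/top6.png

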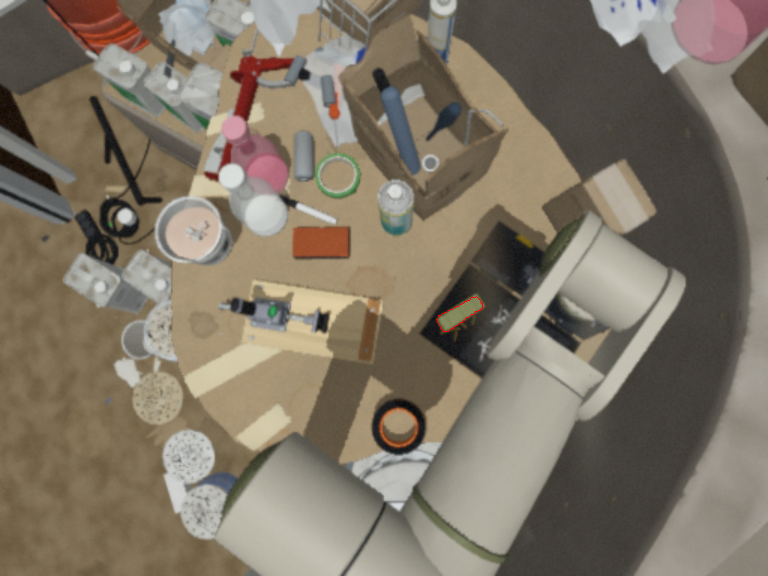

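Run:
```python
from g import *
st=env.observe(); vs=[]
for n in ('side','top'):
    p=env.get_image(n); vs.append((p,env.outline_of('foam_plug_mid',p)[0]['mask'].astype(float)))
b=[box(-.045,.045,-.015,.015,.004,.054)]
for k in ([1],[0],[0,1]):
  for y0 in (-.65,-.45):
    print(k,*[np.round(q,4) for q in fit([vs[i] for i in k],b,[.515,-.133,y0])])
print(W([.463,-.202,-.65],np.array([[0,.089,.03]])))
```

```text
[1] [ 0.5164 -0.1278 -1.0621] 0.0929
[1] [ 0.5167 -0.1277 -1.0571] 0.0911
[0] [ 0.5169 -0.1279 -1.0162] 0.0911
[0] [ 0.5166 -0.1278 -1.0305] 0.0905
[0, 1] [ 0.5163 -0.128  -1.0472] 0.184
[0, 1] [ 0.5165 -0.1277 -1.0553] 0.1841
[[ 0.51686159 -0.13114854  0.03      ]]
```

Call:
carry_out --plan '[[[0,0,0],[0,7.6667,0],0.04],[[0,0,0],[0,7.6667,0],0.04],[[0,0,0],[0,7.6667,0],0.04],[[0.021,0,0.027],[0,0,0],0.04],[[0.022,0.02,0.027],[0,0,0],0.04],[[0.0213,0.045,0.0264],[0,0,0],0.04],[[0,0.045,0],[0,0,0],0.04],[[0,0.03,0],[0,0,0],0.04]]'

```text
time_s: 9.15
position: [0.5171, -0.1279, 0.1655]
tool_rot: [[0.865, -0.002, -0.501], [0.501, 0.001, 0.865], [-0.001, -1.0, 0.002]]
ft_force: [0.6, -0.6, -0.1]
grip_width: 0.0401
```

Run:
```python
from g import *
st=env.observe(); p=env.get_image('wrist'); print(st['position'],st['ft_force'],st['q'])
im=big(p)
r=env.outline_of('foam_plug_mid',p); print([(q['conf'],q['mask'].sum()) for q in r])
m=r[0]['mask'].astype(float)
def render2(p,b,par,st,S=4):
    mm=np.zeros((384*S,512*S),np.uint8); h=cv2.convexHull(proj(p,W(par,b),st).astype(np.float32)*S+S/2); cv2.fillConvexPoly(mm,h.astype(np.int32),1)
    return cv2.resize(mm.astype(np.float32),(512,384),interpolation=cv2.INTER_AREA)
b=box(-.045,.045,-.015,.015,.004,.054)
p0=np.array([.5165,-.1278,-1.045])
rr=minimize(lambda q:np.abs(render2(p,b,q,st)-m).sum()/m.sum(),p0,method='Nelder-Mead',options=dict(initial_simplex=p0+np.array([[0,0,0],[.01,0,0],[0,.01,0],[0,0,.1]])))
print(rr.x,rr.fun)
edges(im,p,rr.x,b,(0,0,255),st); edges(im,p,p0,b,(255,0,0),st)
cv2.imwrite('pics/w7.png',im)
print(delta(st,[.5165,-.1278,.031],30))
```

```text
[ 0.51708185 -0.1279308   0.16554768] [ 0.59392578 -0.58425121 -0.1412877 ] [-2.66404936e+01  2.34606606e+01  8.32937548e+01  1.26581432e-03
  7.33559763e+01 -5.67311611e+01]
[(0.94, np.int64(3465))]
[ 0.5148638  -0.12760098 -1.03548909] 0.03232323232323232
(array([-0.00029803,  0.13454854,  0.00018658]), array([-0.09291708,  0.09030379, -0.05961717]))
```

View pics/w7.png

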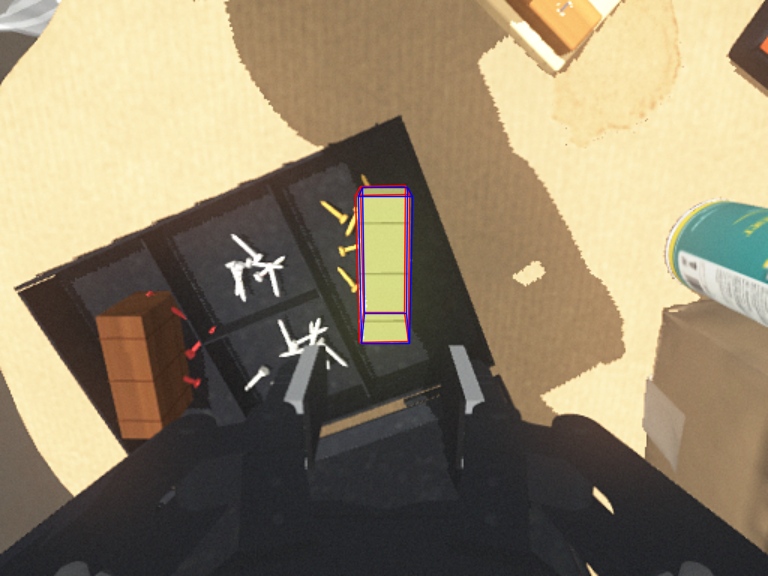

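Call:
carry_out --plan '[[[-0.0013,0.04,0.001],[0,0,0],0.042],[[0,0.04,0],[0,0,0],0.042],[[0,0.03,0],[0,0,0],0.042],[[0,0.0145,0],[0,0,0],0.042],[[0,0.01,0],[0,0,0],0.042],[[0,0,0],[0,0,0],0.042]]'

```text
time_s: 10.0
position: [0.5159, -0.1284, 0.0335]
tool_rot: [[0.866, 0.001, -0.501], [0.501, -0.0, 0.866], [0.0, -1.0, -0.001]]
ft_force: [0.1, 0.9, 0.6]
grip_width: 0.0416
```

Run:
```python
from g import *
st=env.observe(); p=env.get_image('wrist'); print(st['position'],st['ft_force'],st['grip_width'])
save(p,'w8.png',1.5)
```

```text
[ 0.51585281 -0.1284142   0.03349037] [0.14919378 0.94598889 0.61189005] 0.04162703231984458
```

View pics/w8.png

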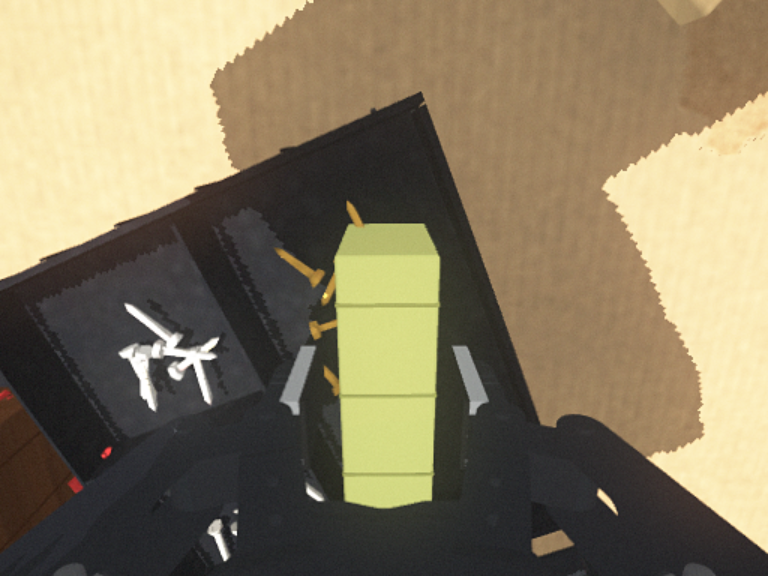

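Call:
carry_out --plan '[[[0,0.004,0],[0,0,0],0.042],[[0,0,0],[0,0,0],0.02],[[0,0,0],[0,0,0],0.02],[[0,0,0],[0,0,0],0.02],[[0,0,0],[0,0,0],0.02],[[0,-0.01,0],[0,0,0],0.02],[[0,-0.02,0],[0,0,0],0.02]]' --force 20

```text
time_s: 10.92
position: [0.515, -0.128, 0.0593]
tool_rot: [[0.866, -0.002, -0.501], [0.501, 0.001, 0.866], [-0.001, -1.0, 0.002]]
ft_force: [-0.3, 0.1, -1.3]
grip_width: 0.0294
```

Run:
```python
from g import *
st=env.observe(); p=env.get_image('wrist'); print(st['position'],st['ft_force'],st['grip_width'])
save(p,'w9.png',1.5)
p=env.get_image('side'); save(p,'s9.png',1.5)
```

```text
[ 0.51504865 -0.12801363  0.05930992] [-0.27371592  0.13366044 -1.3217418 ] 0.029406756600888498
```

View pics/w9.png

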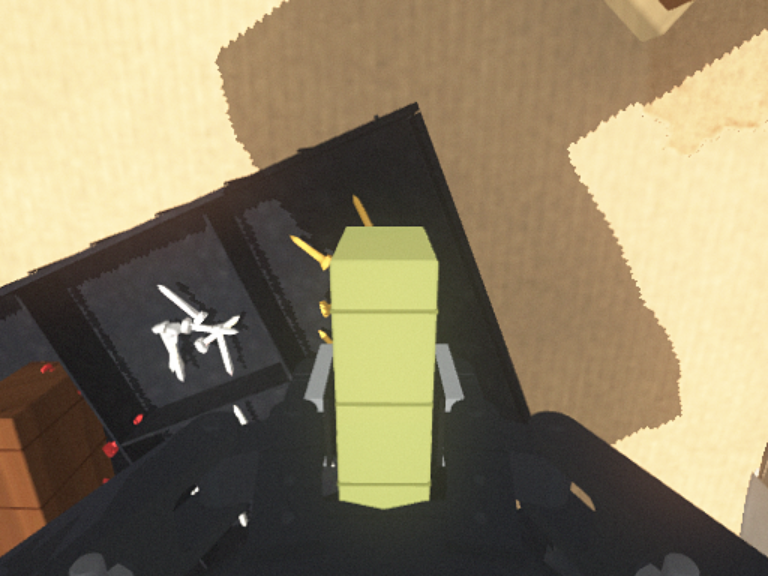

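View pics/s9.png

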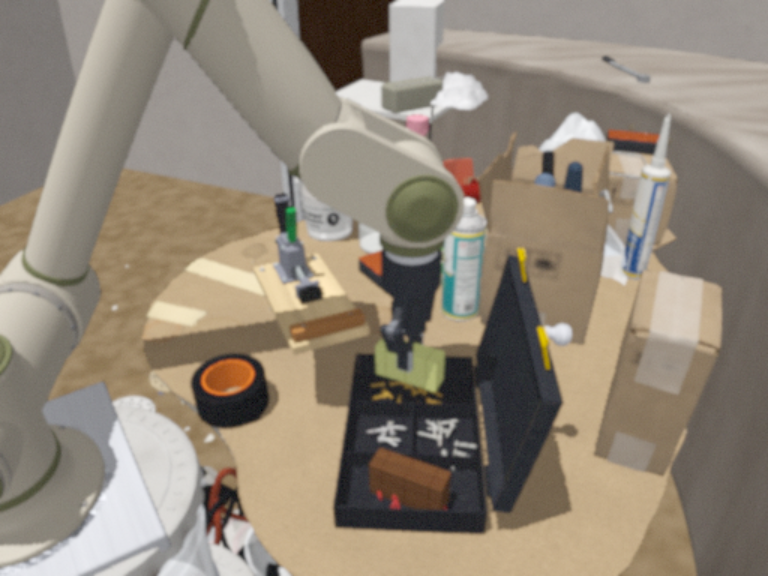

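Call:
carry_out --plan '[[[0,-0.045,0],[0,0,0],0.02],[[0,-0.05,0],[0,0,0],0.02],[[0,-0.01,0],[0,-9.88,0],0.02],[[0,0,0],[0,-9.88,0],0.02],[[0,0,0],[0,-9.88,0],0.02],[[0,0,0],[0,-9.88,0],0.02],[[0,0,0],[0,-9.88,0],0.02]]'

```text
time_s: 11.9
position: [0.5152, -0.1281, 0.1636]
tool_rot: [[0.178, -0.001, -0.984], [0.984, 0.0, 0.178], [0.0, -1.0, 0.001]]
ft_force: [0.0, -0.2, -0.6]
grip_width: 0.0296
```

Run:
```python
from g import *
st=env.observe();print(st['position'],st['ft_force'],st['grip_width'])
print(delta(st,[.494,.0826,.15],79.4))
```

```text
[ 0.51524415 -0.12809643  0.16356338] [ 0.02998513 -0.20284741 -0.61866989] 0.02957642126113622
(array([0.20357082, 0.01366206, 0.05831411]), array([-0.04870328,  0.37012636,  0.01367657]))
```

Call:
carry_out --plan '[[[0.03,0,0.008],[0,0.37,0],0.02],[[0.035,0,0.01],[0,0,0],0.02],[[0.04,0,0.012],[0,0,0],0.02],[[0.04,0,0.012],[0,0,0],0.02],[[0.035,0,0.01],[0,0,0],0.02],[[0.0235,0,0.006],[0,0,0],0.02],[[0,0,0],[0,0,0],0.02]]'

```text
time_s: 12.78
position: [0.4964, 0.0838, 0.1637]
tool_rot: [[0.187, -0.001, -0.982], [0.982, 0.0, 0.187], [-0.0, -1.0, 0.001]]
ft_force: [0.5, -0.4, -0.9]
grip_width: 0.0295
```

Run:
```python
from g import *
st=env.observe();print(st['position'],st['ft_force'],st['grip_width'])
for n in ('wrist','top','side'):
    p=env.get_image(n); im=big(p)
    for jig,c in (([.5102,.1671,-.1852],(0,0,255)),):
        for b in [box(-.065,.065,-.135,.135,0,.016),box(-.06,.06,-.135,-.105,.016,.038)]: edges(im,p,jig,b,c,st)
    cv2.imwrite(f'pics/{n}10.png',im)
print(delta(st,[.494,.0826,.15],79.4))
```

```text
[0.49644142 0.08375134 0.16370261] [ 0.49155019 -0.36403589 -0.93309872] 0.029542423285151193
(array([-0.00158664,  0.01370441,  0.00217239]), array([-0.04388085, -0.18375654, -0.00480054]))
```

View pics/wrist10.png

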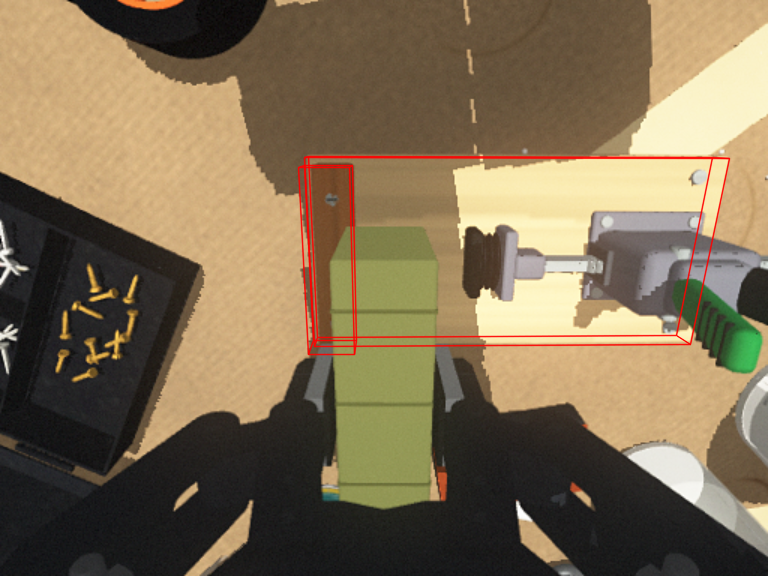

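View pics/side10.png

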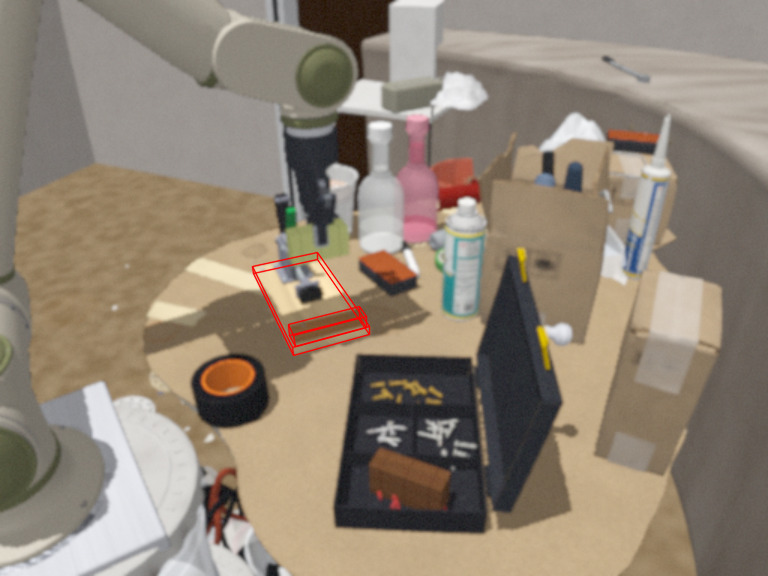

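Call:
carry_out --plan '[[[0.0004,0.035,0.0018],[0,0,0],0.02],[[0,0.035,0],[0,0,0],0.02],[[0,0.025,0],[0,0,0],0.02],[[0,0.015,0],[0,0,0],0.02],[[0,0.006,0],[0,0,0],0.02],[[0,0,0],[0,0,0],0.02]]'

```text
time_s: 13.68
position: [0.4954, 0.0828, 0.0482]
tool_rot: [[0.19, -0.0, -0.982], [0.982, -0.0, 0.19], [-0.0, -1.0, 0.0]]
ft_force: [0.7, 0.3, -0.7]
grip_width: 0.0296
```

Run:
```python
from g import *
st=env.observe();print(st['position'],st['ft_force'],st['grip_width'])
for n in ('wrist','side'):
    p=env.get_image(n); im=big(p)
    for b in [box(-.06,.06,-.135,-.105,.016,.038)]: edges(im,p,[.5102,.1671,-.1852],b,(0,0,255),st)
    cv2.imwrite(f'pics/{n}11.png',im)
```

```text
[0.49539823 0.08280398 0.04817124] [ 0.699099    0.25542474 -0.6969911 ] 0.02956200394391017
```

View pics/wrist11.png

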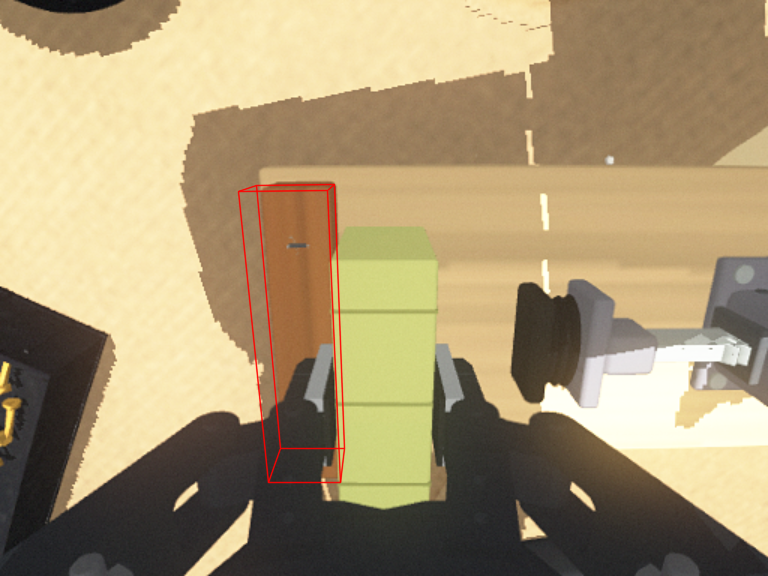

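View pics/side11.png

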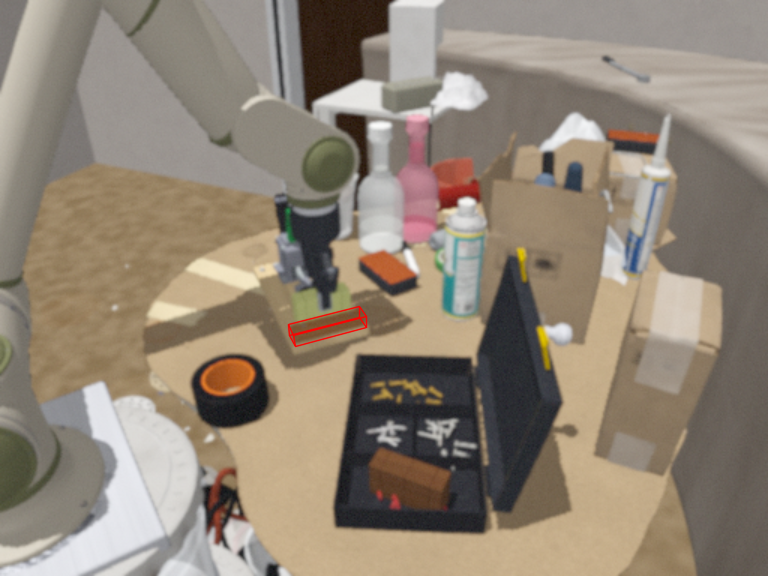

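Call:
carry_out --plan '[[[0.001,0.004,0],[0,0,0],0.02],[[0,0.002,0],[0,0,0],0.02],[[0,0.001,0],[0,0,0],0.02],[[0,0,0],[0,0,0],0.02]]'

```text
time_s: 14.28
position: [0.4954, 0.0844, 0.0418]
tool_rot: [[0.189, 0.001, -0.982], [0.982, -0.0, 0.189], [0.0, -1.0, -0.001]]
ft_force: [-2.8, 0.4, 8.3]
grip_width: 0.0295
```

Call:
carry_out --plan '[[[0,0,0],[0,0,0],0.042],[[0,0,0],[0,0,0],0.042],[[0,-0.004,0],[0,0,0],0.042],[[0,-0.02,0],[0,0,0],0.042],[[0,-0.04,0],[0,0,0],0.042],[[0,-0.05,0],[0,0,0],0.042],[[0,-0.05,0],[0,0,0],0.042],[[0,-0.02,0],[0,0,0],0.042]]'

```text
time_s: 15.28
position: [0.4959, 0.0843, 0.2283]
tool_rot: [[0.189, 0.005, -0.982], [0.982, -0.0, 0.189], [0.001, -1.0, -0.005]]
ft_force: [-0.2, 0.5, -1.4]
grip_width: 0.0415
```

Run:
```python
from g import *
st=env.observe();print(st['position'],st['ft_force'],st['grip_width'],st['q'])
for n in ('wrist','side'):
    p=env.get_image(n); im=big(p)
    J=[.5102,.1671,-.1852]
    edges(im,p,J,box(-.06,.06,-.135,-.105,.016,.038),(0,0,255),st)
    edges(im,p,J,box(-.045,.045,-.099,-.069,.016,.066),(255,0,0),st)
    for a in (-.3,.2): dots(im,p,W(J,np.array([[0,.07,.084],[0,.07+.062*np.sin(a),.084+.062*np.cos(a)],[0,.07+.082*np.sin(a),.084+.082*np.cos(a)]])),(0,0,255),st)
    cv2.imwrite(f'pics/{n}12.png',im)
```

```text
[0.49594035 0.08431723 0.22826125] [-0.19460174  0.52272697 -1.36234577] 0.041475728722136285 [-3.85778822e+00  1.71152425e+01  8.20664531e+01 -1.54271947e-03
  8.05494975e+01 -8.29416022e+01]
```

View pics/wrist12.png

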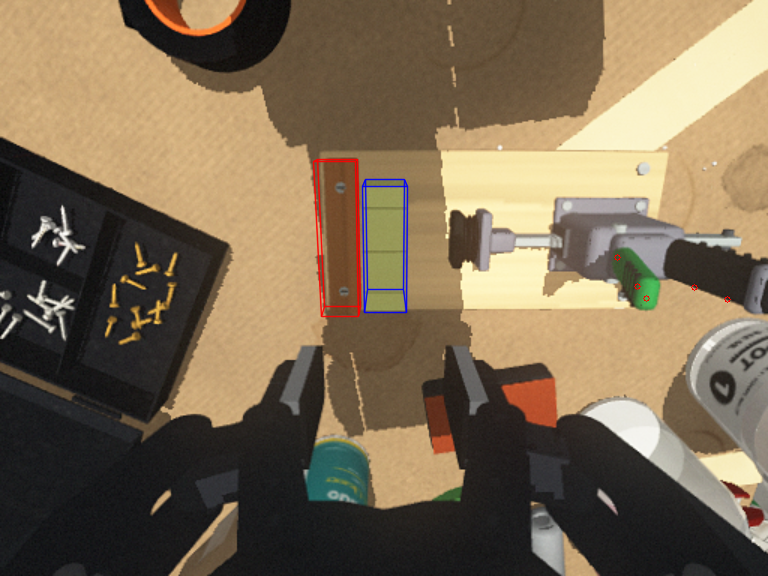

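View pics/side12.png

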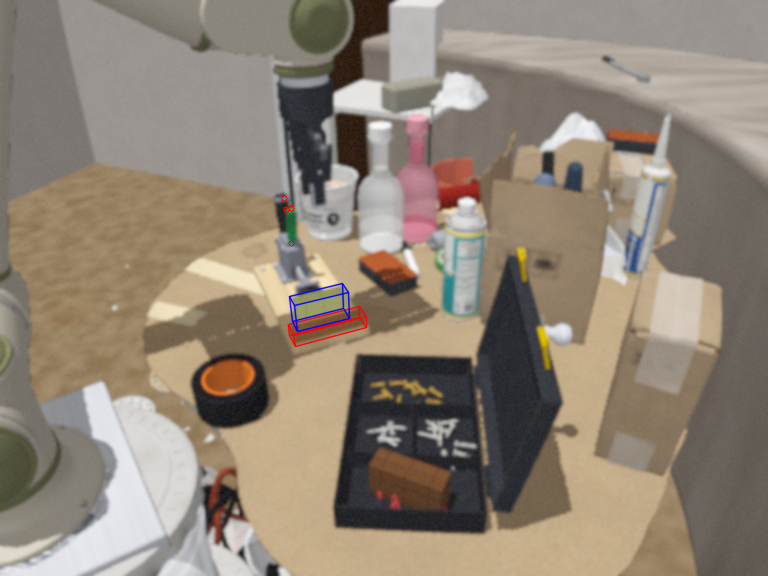

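Call:
carry_out --plan '[[[0.03,0,0],[0,0,0],0.0],[[0.035,0,0],[0,0,0],0.0],[[0.03,0,0],[0,0,0],0.0],[[0,0.04,0],[0,0,0],0.0],[[0,0.035,0],[0,0,0],0.0],[[0,0.0183,0],[0,0,0],0.0],[[0,0,0],[0,0,0],0.0]]'

```text
time_s: 16.25
position: [0.5122, 0.1775, 0.1297]
tool_rot: [[0.189, -0.005, -0.982], [0.982, -0.001, 0.189], [-0.001, -1.0, 0.005]]
ft_force: [-0.3, 0.3, 0.4]
grip_width: 0.0005
```

```bash
cat >> g.py <<'E'
J=[.5102,.1671,-.1852]
def injig(P):
    c,s=np.cos(J[2]),np.sin(J[2]); d=np.atleast_2d(P)-[J[0],J[1],0]; return d@np.array([[c,-s,0],[s,c,0],[0,0,1]])
def rep(tag,names=('wrist',)):
    st=env.observe(); print('t',round(st['time_s'],2),'jig',np.round(injig(st['position'])[0],4),'F jig',np.round(injig(np.array(st['ft_force'])+[J[0],J[1],0])[0],1),'w',round(st['grip_width'],4))
    for n in names:
        p=env.get_image(n); save(p,f'{n}{tag}.png',1.5)
    return st,p
E
python3 -c "
from g import *
rep('13',('side','wrist'))"
```

```text
t 16.25 jig [1.000e-04 1.060e-02 1.297e-01] F jig [-0.3  0.2  0.4] w 0.0005
```

View pics/wrist13.png

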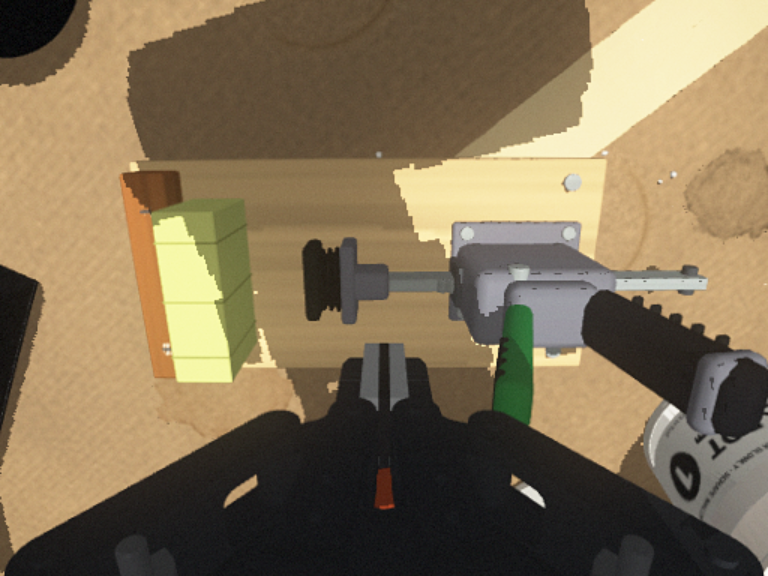

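View pics/side13.png

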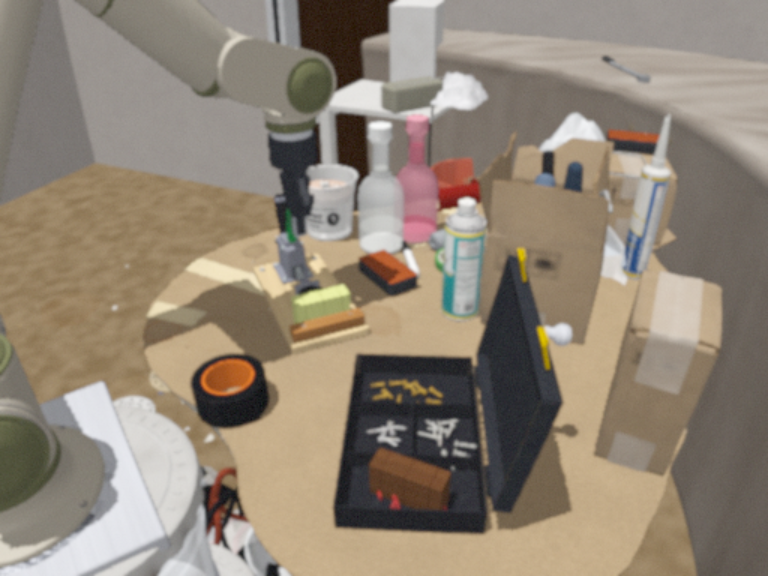

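```bash
cat >> g.py <<'E'
from scipy.ndimage import map_coordinates
def prof(p,st,x,z,y0,y1,step=.0005):
    ys=np.arange(y0,y1,step); uv=proj(p,W(J,np.c_[np.full_like(ys,x),ys,np.full_like(ys,z)]),st)
    im=p['image'].astype(float)
    return ys,np.stack([map_coordinates(im[...,k],[uv[:,1],uv[:,0]],order=1) for k in range(3)],1)
def strip(p,st,tag,z=.045,y0=-.115,y1=.03,x0=-.03,x1=.03):
    ys=np.arange(y0,y1,.00025); xs=np.arange(x0,x1,.00025)
    G=np.array(np.meshgrid(ys,xs)); P=np.c_[G[1].ravel(),G[0].ravel(),np.full(G[0].size,z)]
    uv=proj(p,W(J,P),st); m1=uv[:,0].reshape(G[0].shape).astype(np.float32); m2=uv[:,1].reshape(G[0].shape).astype(np.float32)
    r=cv2.remap(cv2.cvtColor(p['image'],cv2.COLOR_RGB2BGR),m1,m2,cv2.INTER_LINEAR)
    r=cv2.resize(r,None,fx=1.35,fy=1.35)
    for k in range(int(np.ceil(y0*100)),int(y1*100)+1):
        c=int((k/100-y0)/.00025*1.35); cv2.line(r,(c,0),(c,8),(0,0,255),1); cv2.putText(r,str(k*10),(c+2,18),0,.35,(0,0,255),1)
    cv2.imwrite(f'pics/strip{tag}.png',r)
E
python3 -c "
from g import *
st,p=rep('14',('wrist',)); strip(p,st,'14')
ys,c=prof(p,st,0.012,.047,-.06,.0,.001)
for y,v in zip(ys,c): print(int(round(y*1000)),v.astype(int).tolist(),end=' ')
"
```

```text
t 16.35 jig [0.0012 0.0109 0.1319] F jig [0.4 0.  0.7] w -0.0001
-60 [156, 137, 88] -59 [162, 137, 92] -58 [163, 139, 95] -57 [164, 139, 96] -56 [163, 137, 93] -55 [163, 138, 94] -54 [160, 136, 92] -53 [162, 138, 92] -52 [161, 136, 92] -51 [163, 136, 94] -50 [160, 135, 92] -49 [161, 136, 93] -48 [162, 137, 94] -47 [159, 135, 91] -46 [163, 137, 93] -45 [163, 137, 93] -44 [161, 136, 94] -43 [162, 137, 94] -42 [161, 136, 94] -41 [161, 135, 92] -40 [161, 135, 91] -39 [160, 134, 91] -38 [159, 134, 93] -37 [160, 135, 92] -36 [162, 135, 93] -35 [160, 134, 93] -34 [165, 137, 94] -33 [113, 96, 66] -32 [53, 46, 34] -31 [41, 36, 26] -30 [41, 36, 26] -29 [41, 37, 29] -28 [45, 40, 31] -27 [41, 35, 26] -26 [40, 36, 26] -25 [34, 29, 21] -24 [92, 78, 55] -23 [156, 129, 89] -22 [160, 131, 90] -21 [159, 132, 91] -20 [160, 134, 93] -19 [149, 126, 87] -18 [159, 134, 93] -17 [162, 136, 93] -16 [140, 118, 82] -15 [111, 94, 64] -14 [128, 108, 80] -13 [88, 80, 74] -12 [80, 77, 78] -11 [83, 80, 80] -10 [82, 78, 79] -9 [82, 77, 79] -8 [83, 80, 80] -7 [80, 76, 76] -6 [69, 66, 68] -5 [95, 84, 71] -4 [154, 129, 91] -3 [160, 131, 91] -2 [156, 130, 91] -1 [157, 128, 89]
```

View pics/strip14.png

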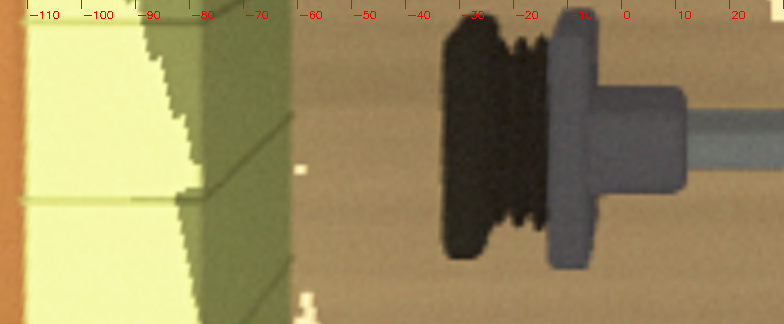

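Call:
carry_out --plan '[[[0.009,-0.004,0],[0,0,0],0.0],[[0.008,0,0],[0,0,0],0.0],[[0.007,0,0],[0,0,0],0.0],[[0.006,0,0],[0,0,0],0.0],[[0,0,0],[0,0,0],0.0]]'

```text
time_s: 17.02
position: [0.5191, 0.2075, 0.1358]
tool_rot: [[0.189, 0.0, -0.982], [0.982, 0.0, 0.189], [0.0, -1.0, -0.0]]
ft_force: [1.0, -1.6, 1.9]
grip_width: 0.0002
```

```bash
python3 -c "
from g import *
st,p=rep('15',('side','wrist',)); strip(p,st,'15')
"
```

```text
t 17.02 jig [0.0013 0.0414 0.1358] F jig [ 1.3 -1.4  1.9] w 0.0002
```

View pics/wrist15.png

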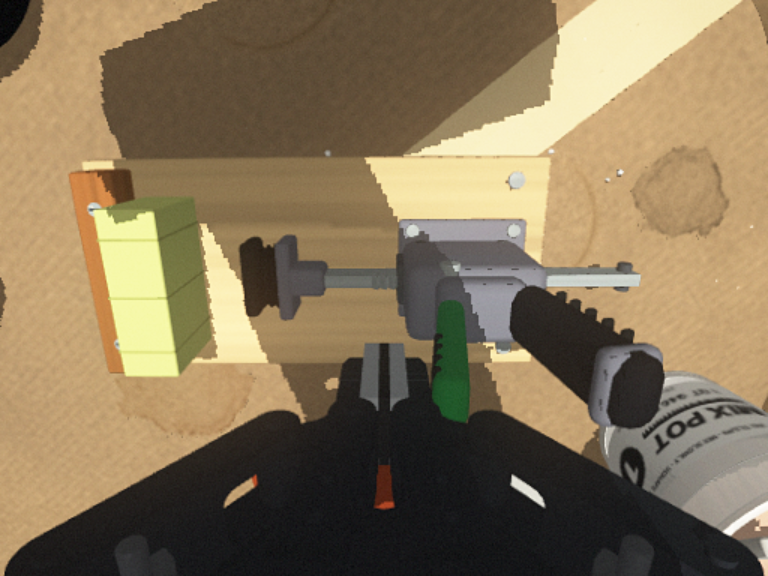

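View pics/side15.png

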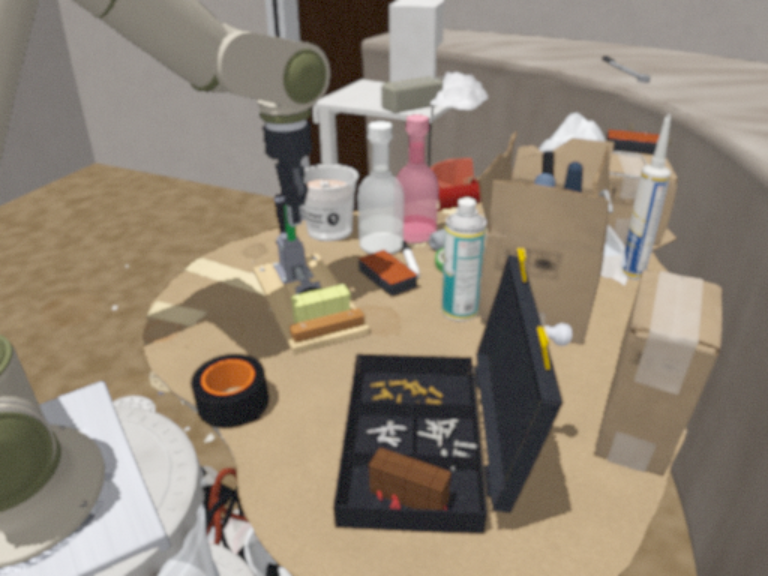

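Call:
carry_out --plan '[[[0.005,0,0],[0,0,0],0.0],[[0.005,0,0],[0,0,0],0.0],[[0.004,0,0],[0,0,0],0.0],[[0,0,0],[0,0,0],0.0]]'

```text
time_s: 17.62
position: [0.5218, 0.2211, 0.1358]
tool_rot: [[0.189, 0.0, -0.982], [0.982, 0.0, 0.189], [0.0, -1.0, -0.0]]
ft_force: [-0.9, -2.3, 2.0]
grip_width: -0.0004
```

```bash
python3 -c "
from g import *
st,p=rep('16',('wrist',)); strip(p,st,'16')
"
```

```text
t 17.62 jig [0.0014 0.0553 0.1358] F jig [-0.5 -2.4  2. ] w -0.0004
```

View pics/wrist16.png

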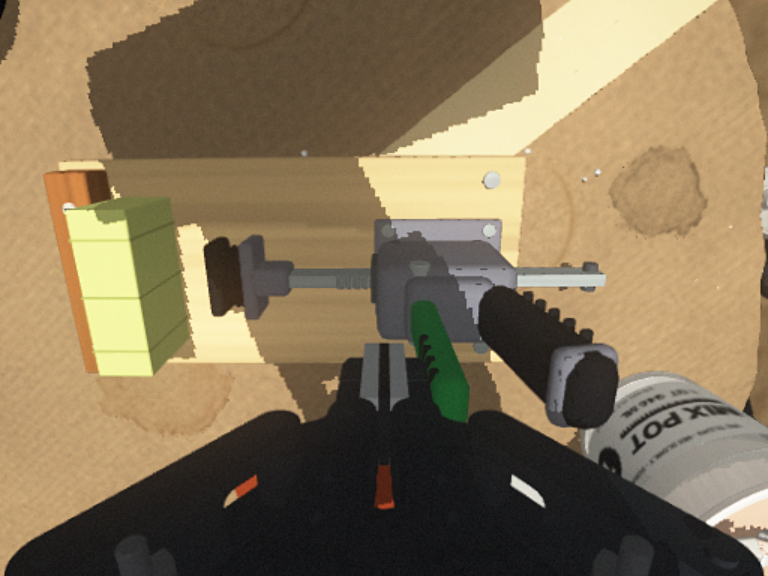

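View pics/strip16.png

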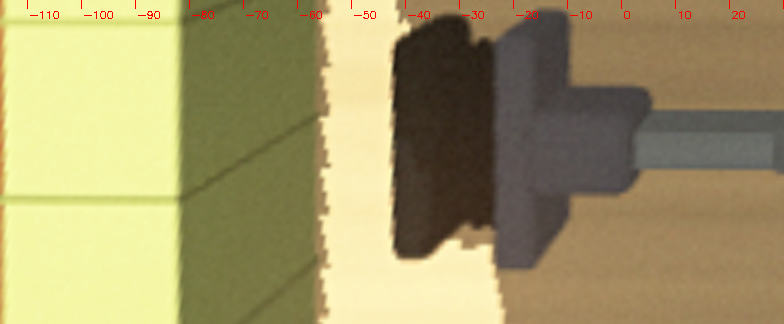

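Call:
carry_out --plan '[[[0.004,0,0],[0,0,0],0.0],[[0.001,0,0],[0,0,0],0.0]]'

```text
time_s: 17.92
position: [0.5227, 0.2259, 0.1358]
tool_rot: [[0.189, -0.0, -0.982], [0.982, -0.0, 0.189], [-0.0, -1.0, 0.0]]
ft_force: [-1.7, -2.9, 1.9]
grip_width: -0.0
```

```bash
python3 -c "
from g import *
st,p=rep('17',('wrist',)); strip(p,st,'17')
"
```

```text
t 17.93 jig [0.0014 0.0601 0.1358] F jig [-1.2 -3.2  1.9] w -0.0
```

View pics/strip17.png

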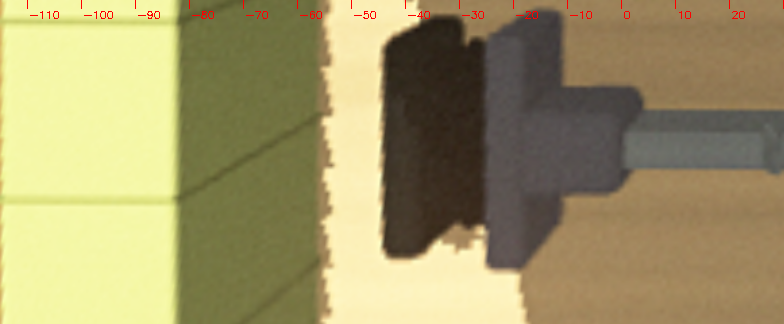

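Call:
carry_out --plan '[[[-0.013,0,0],[0,0,0],0.0],[[-0.013,0,0],[0,0,0],0.0],[[-0.012,0,0],[0,0,0],0.0],[[0,0,0],[0,0,0],0.0],[[0.012,0,0],[0,0,0],0.0],[[0.013,0,0],[0,0,0],0.0],[[0.009,0,0],[0,0,0],0.0],[[0.004,0,0],[0,0,0],0.0]]'

```text
time_s: 18.98
position: [0.5228, 0.2266, 0.1357]
tool_rot: [[0.188, 0.0, -0.982], [0.982, -0.0, 0.188], [-0.0, -1.0, -0.0]]
ft_force: [0.2, -3.0, 2.7]
grip_width: -0.0002
```

```bash
python3 -c "
from g import *
st,p=rep('18',('wrist',)); strip(p,st,'18')
"
```

```text
t 18.98 jig [0.0014 0.0608 0.1357] F jig [ 0.7 -2.9  2.7] w -0.0002
```

View pics/strip18.png

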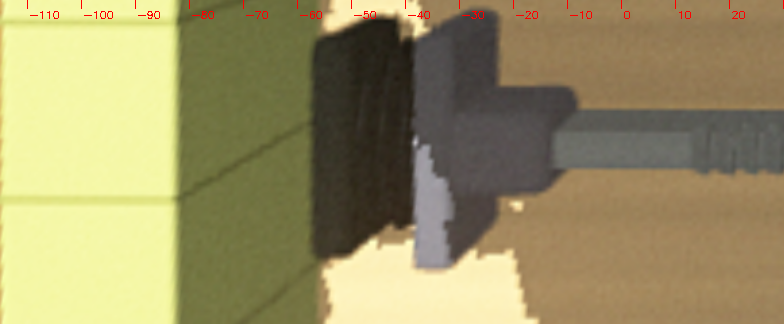

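Call:
carry_out --plan '[[[-0.013,0,0],[0,0,0],0.0],[[-0.013,0,0],[0,0,0],0.0],[[-0.012,0,0],[0,0,0],0.0],[[0,0,0],[0,0,0],0.0],[[0.012,0,0],[0,0,0],0.0],[[0.013,0,0],[0,0,0],0.0],[[0.009,0,0],[0,0,0],0.0],[[0.004,0,0],[0,0,0],0.0]]'

```text
time_s: 20.02
position: [0.5228, 0.2266, 0.1358]
tool_rot: [[0.188, 0.0, -0.982], [0.982, -0.0, 0.188], [-0.0, -1.0, -0.0]]
ft_force: [-0.1, -3.0, 2.5]
grip_width: -0.0002
```

```bash
python3 -c "
from g import *
st,p=rep('19',('wrist',)); strip(p,st,'19')
"
```

```text
t 20.02 jig [0.0014 0.0608 0.1358] F jig [ 0.4 -3.   2.5] w -0.0002
```

View pics/strip19.png

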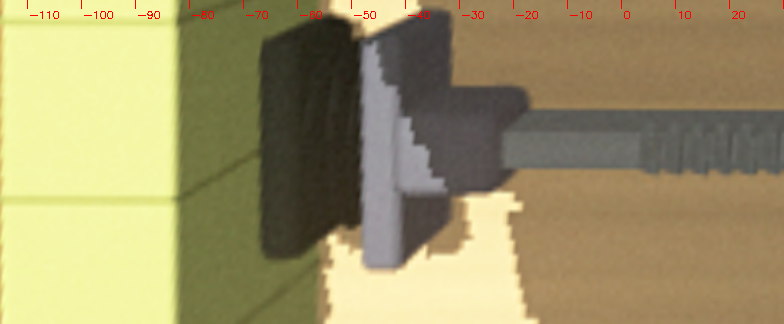

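View pics/wrist19.png

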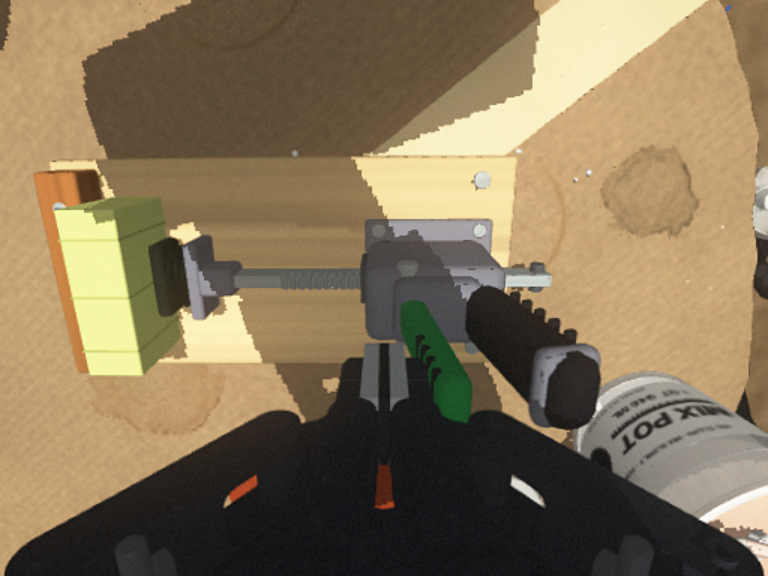

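Call:
carry_out --plan '[[[-0.013,0,0],[0,0,0],0.0],[[-0.013,0,0],[0,0,0],0.0],[[-0.012,0,0],[0,0,0],0.0],[[0,0,0],[0,0,0],0.0],[[0.012,0,0],[0,0,0],0.0],[[0.01,0,0],[0,0,0],0.0],[[0.008,0,0],[0,0,0],0.0],[[0.003,0,0],[0,0,0],0.0]]'

```text
time_s: 21.08
position: [0.5219, 0.2212, 0.1361]
tool_rot: [[0.188, 0.0, -0.982], [0.982, -0.001, 0.188], [-0.001, -1.0, -0.001]]
ft_force: [-1.2, -7.5, 5.3]
grip_width: 0.0001
```

```bash
python3 -c "
from g import *
st,p=rep('20',('wrist',)); strip(p,st,'20')
"
```

```text
t 21.07 jig [0.0015 0.0554 0.1361] F jig [ 0.2 -7.6  5.3] w 0.0001
```

View pics/strip20.png

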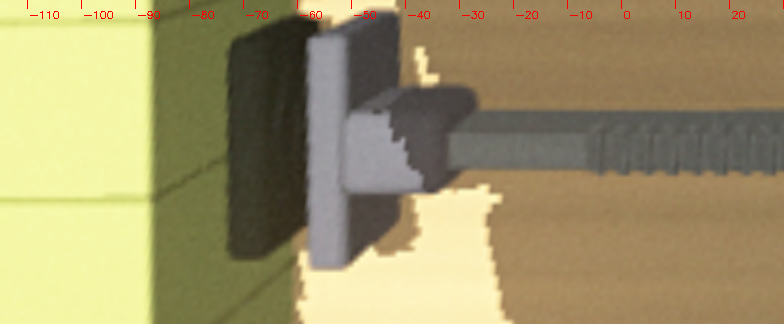

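View pics/wrist20.png

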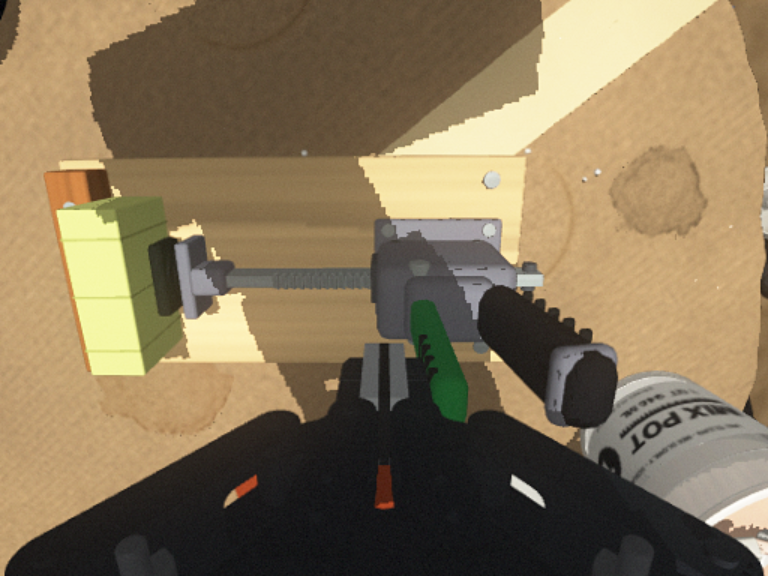

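Call:
carry_out --plan '[[[0.002,0,0],[0,0,0],0.0],[[0.002,0,0],[0,0,0],0.0],[[0.001,0,0],[0,0,0],0.0],[[0,0,0],[0,0,0],0.0]]'

```text
time_s: 21.62
position: [0.5227, 0.2255, 0.1361]
tool_rot: [[0.189, 0.0, -0.982], [0.982, -0.002, 0.189], [-0.002, -1.0, -0.0]]
ft_force: [-2.1, -7.7, 6.0]
grip_width: -0.0004
```

```bash
python3 -c "
from g import *
st,p=rep('21',('side','wrist',)); strip(p,st,'21'); print(st['wrist_torque'])
strip(p,st,'21b',z=.066,y0=-.14,y1=-.0,x0=-.06,x1=.06)
"
```

```text
t 21.62 jig [0.0015 0.0597 0.1361] F jig [-0.7 -8.   6. ] w -0.0004
[-1.24874437  0.21122665  0.01555324]
```

View pics/strip21.png

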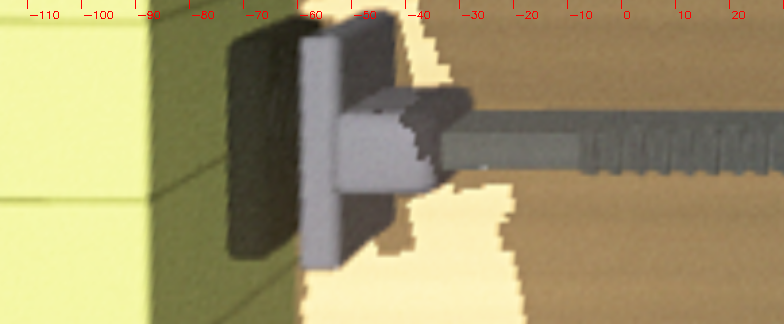

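View pics/strip21b.png

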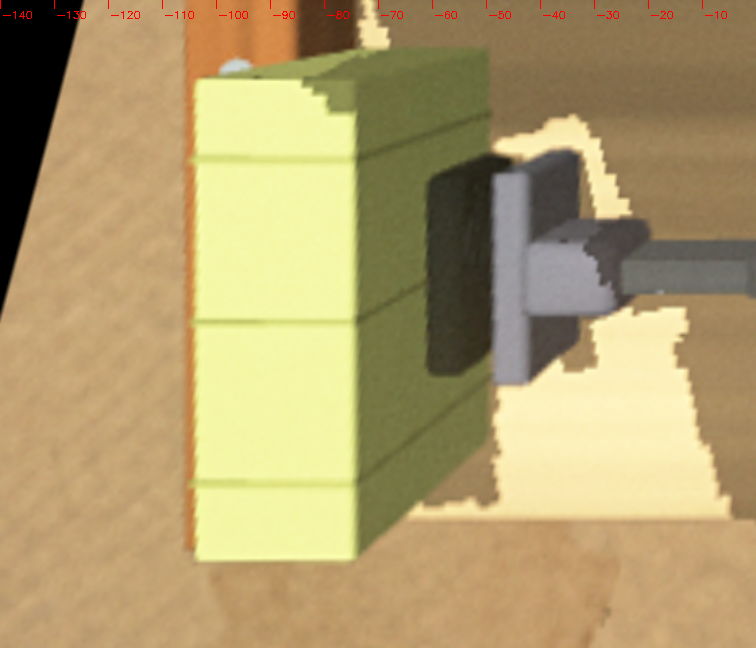

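View pics/side21.png

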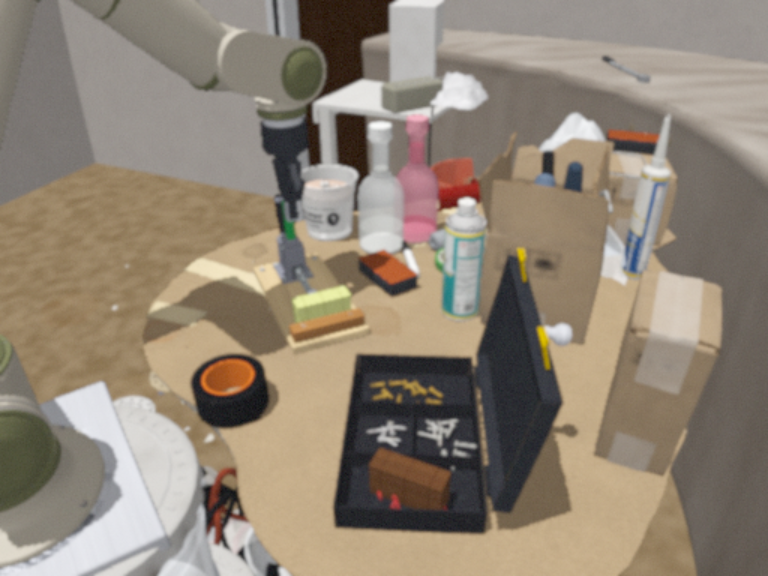

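Call:
carry_out --plan '[[[0.001,0,0],[0,0,0],0.0],[[0.001,0,0],[0,0,0],0.0],[[0,0,0],[0,0,0],0.0]]'

```text
time_s: 22.1
position: [0.5231, 0.2274, 0.1361]
tool_rot: [[0.189, -0.0, -0.982], [0.982, -0.002, 0.189], [-0.002, -1.0, -0.0]]
ft_force: [-0.9, -8.6, 5.5]
grip_width: -0.0002
```

```bash
python3 -c "
from g import *
st,p=rep('22',('wrist',)); strip(p,st,'22')
ys,c=prof(p,st,0.012,.045,-.08,-.05,.0005)
print([(round(y*1000,1),int(v.mean())) for y,v in zip(ys,c)])
"
```

```text
t 22.1 jig [0.0015 0.0616 0.1361] F jig [ 0.7 -8.6  5.5] w -0.0002
[(np.float64(-80.0), 101), (np.float64(-79.5), 101), (np.float64(-79.0), 100), (np.float64(-78.5), 98), (np.float64(-78.0), 96), (np.float64(-77.5), 94), (np.float64(-77.0), 96), (np.float64(-76.5), 99), (np.float64(-76.0), 100), (np.float64(-75.5), 99), (np.float64(-75.0), 98), (np.float64(-74.5), 99), (np.float64(-74.0), 101), (np.float64(-73.5), 86), (np.float64(-73.0), 68), (np.float64(-72.5), 59), (np.float64(-72.0), 54), (np.float64(-71.5), 54), (np.float64(-71.0), 55), (np.float64(-70.5), 55), (np.float64(-70.0), 56), (np.float64(-69.5), 56), (np.float64(-69.0), 56), (np.float64(-68.5), 55), (np.float64(-68.0), 53), (np.float64(-67.5), 53), (np.float64(-67.0), 53), (np.float64(-66.5), 52), (np.float64(-66.0), 50), (np.float64(-65.5), 47), (np.float64(-65.0), 46), (np.float64(-64.5), 46), (np.float64(-64.0), 46), (np.float64(-63.5), 45), (np.float64(-63.0), 42), (np.float64(-62.5), 42), (np.float64(-62.0), 44), (np.float64(-61.5), 42), (np.float64(-61.0), 41), (np.float64(-60.5), 76), (np.float64(-60.0), 111), (np.float64(-59.5), 143), (np.float64(-59.0), 156), (np.float64(-58.5), 157), (np.float64(-58.0), 158), (np.float64(-57.5), 158), (np.float64(-57.0), 158), (np.float64(-56.5), 157), (np.float64(-56.0), 156), (np.float64(-55.5), 156), (np.float64(-55.0), 155), (np.float64(-54.5), 151), (np.float64(-54.0), 144), (np.float64(-53.5), 133), (np.float64(-53.0), 114), (np.float64(-52.5), 91), (np.float64(-52.0), 80), (np.float64(-51.5), 73), (np.float64(-51.0), 73), (np.float64(-50.5), 73)]
```

View pics/strip22.png

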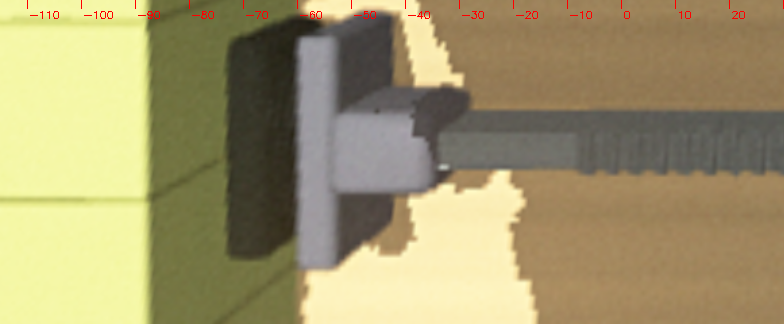

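View pics/wrist22.png

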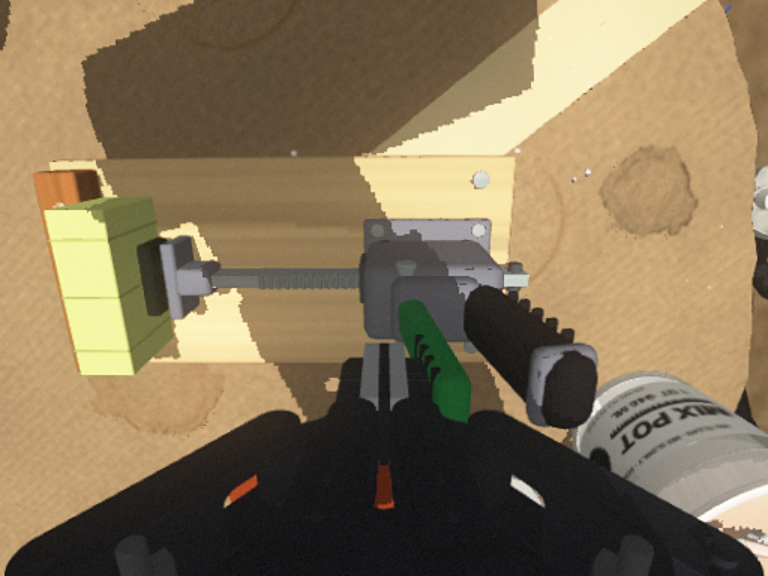

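Call:
carry_out --plan '[[[0.001,0,0],[0,0,0],0.0],[[0.001,0,0],[0,0,0],0.0],[[0,0,0],[0,0,0],0.0]]'

```text
time_s: 22.52
position: [0.5234, 0.2293, 0.136]
tool_rot: [[0.189, -0.0, -0.982], [0.982, -0.002, 0.189], [-0.002, -1.0, -0.0]]
ft_force: [-1.7, -8.9, 5.4]
grip_width: -0.0
```

```bash
python3 -c "
from g import *
st,p=rep('23',('top','wrist',))
ys,c=prof(p,st,0.012,.045,-.08,-.05,.0005)
print([(round(float(y)*1000,1),int(v.mean())) for y,v in zip(ys,c) if y<-.072 or -.063<y<-.058])
"
```

```text
t 22.52 jig [0.0015 0.0636 0.136 ] F jig [-0.  -9.   5.4] w -0.0
[(-80.0, 97), (-79.5, 97), (-79.0, 97), (-78.5, 97), (-78.0, 99), (-77.5, 98), (-77.0, 97), (-76.5, 97), (-76.0, 97), (-75.5, 97), (-75.0, 98), (-74.5, 99), (-74.0, 102), (-73.5, 95), (-73.0, 70), (-72.5, 58), (-63.0, 44), (-62.5, 41), (-62.0, 40), (-61.5, 47), (-61.0, 78), (-60.5, 111), (-60.0, 145), (-59.5, 155), (-59.0, 159), (-58.5, 159)]
```

View pics/top23.png

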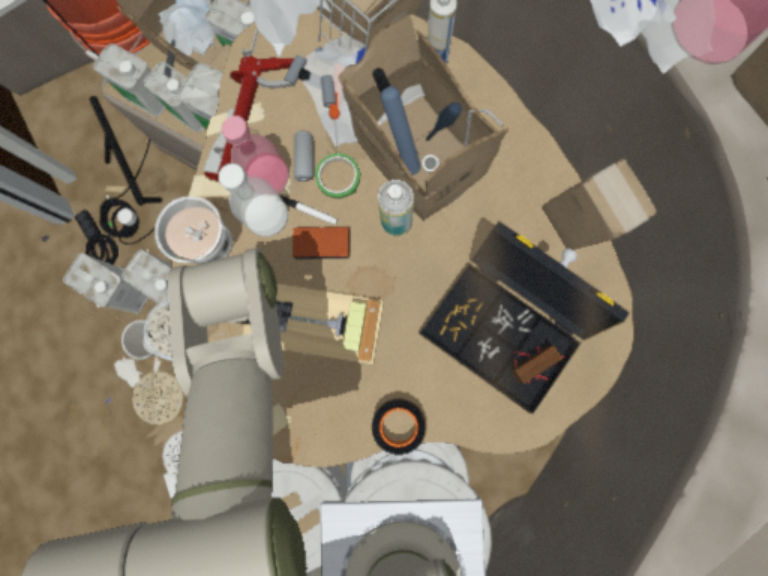

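Call:
carry_out --plan '[[[0.001,0,0],[0,0,0],0.0],[[0,0,0],[0,0,0],0.0],[[0,0,0],[0,0,0],0.0],[[0,0,0],[0,0,0],0.0],[[0,0,0],[0,0,0],0.0],[[0,0,0],[0,0,0],0.0],[[0,0,0],[0,0,0],0.0],[[0,0,0],[0,0,0],0.0]]'

```text
time_s: 23.62
position: [0.5236, 0.2302, 0.1359]
tool_rot: [[0.189, -0.0, -0.982], [0.982, -0.002, 0.189], [-0.002, -1.0, -0.0]]
ft_force: [-1.5, -8.8, 5.1]
grip_width: 0.0
```

```bash
python3 -c "
from g import *
st,p=rep('24',('side','wrist',)); strip(p,st,'24b',z=.066,y0=-.14,y1=-.0,x0=-.06,x1=.06)
ys,c=prof(p,st,0.012,.045,-.08,-.05,.0005)
print([(round(float(y)*1000,1),int(v.mean())) for y,v in zip(ys,c) if y<-.072 or -.063<y<-.058])
"
```

```text
t 23.62 jig [0.0015 0.0645 0.1359] F jig [ 0.1 -8.9  5.1] w 0.0
[(-80.0, 98), (-79.5, 100), (-79.0, 99), (-78.5, 99), (-78.0, 97), (-77.5, 98), (-77.0, 100), (-76.5, 99), (-76.0, 98), (-75.5, 99), (-75.0, 99), (-74.5, 99), (-74.0, 100), (-73.5, 98), (-73.0, 74), (-72.5, 59), (-63.0, 43), (-62.5, 41), (-62.0, 45), (-61.5, 54), (-61.0, 87), (-60.5, 118), (-60.0, 146), (-59.5, 158), (-59.0, 159), (-58.5, 158)]
```

View pics/strip24b.png

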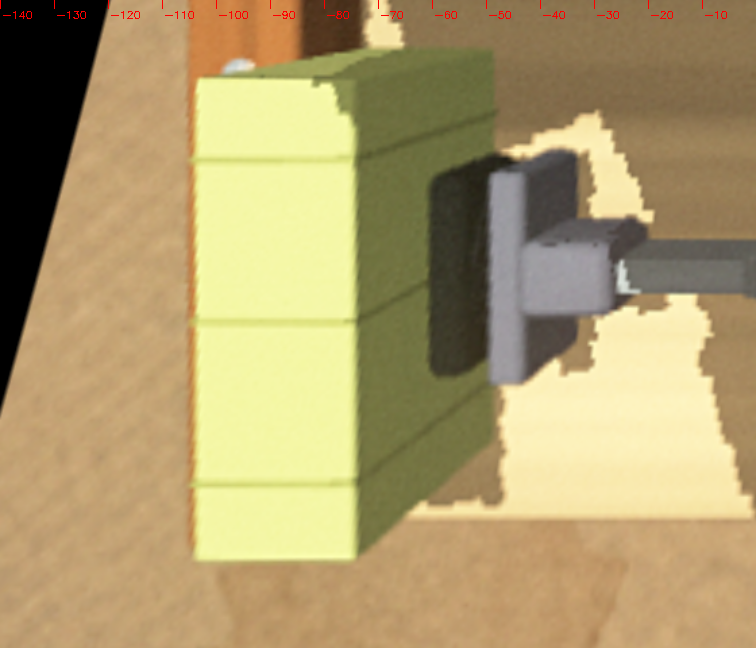

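View pics/side24.png

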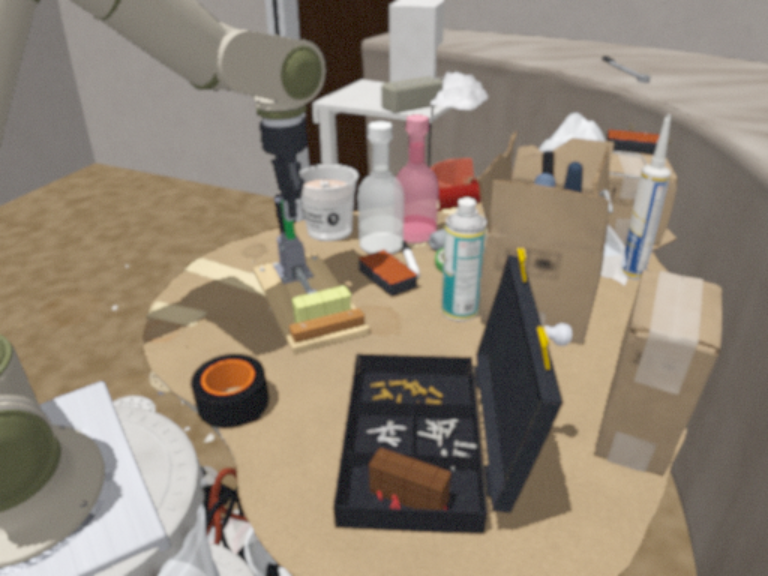

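```bash
python3 -c "
from g import *
print(env.close_job()); st=env.observe(); print(st['time_s'],st['ft_force'])"
```

```text
the job is handed in; nothing more can be done
None
the job is handed in; nothing more can be done
```

I handed the job in after 23.6 s of robot time, with the foam plug clamped against the fence and the arm still holding the trigger pulled.

**What I did**
- **Lid:** I lifted it by its knob to about 96° and let go, and it dropped onto its stop.
- **Plug:** I took the yellow-green foam plug from the compartment nearest the jig. It stood about 23° skew to the case, so I turned the gripper to match, then set it down about 5 mm short of the fence. The wooden plug was not touched.
- **Clamp:** I pumped the green trigger four times with the closed fingertips against its −y side, touching neither the bar nor the pad, and ended still pushing on it.

**Last checks**
- **Plug:** it moved about 5.5 mm under the pad and its edge looks parallel to the fence. In the last picture its fence side measured jig y ≈ −103.5 mm, where the fence face is nominally −105. I put that down to my estimate of the jig's position, since the pad face read about 1.5–2 mm off the same way; I did not confirm contact with the fence directly.
- **Pad squash:** I estimate 5.5 mm of the 12 mm travel, slightly under half-way. The picture and the trigger force (about 9 N along y and 5 N up) agree within about 0.5 mm.
- **Holding:** during a one-second wait before hand-in the force stayed steady. The trigger gave no sign of having reached its end stop.
- **Rest of the table:** in the last pictures the lid was open on its stop, and the wooden plug, sanding block and spray can looked unmoved.

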